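Pack the glue tubs into the clamped delivery crate

TASK

Someone has left the spirit level lying on top of the divided crate: first put it away flat in the grey tool tray. Then press the red-padded clamp lever beside the crate down until it clicks and stays down, so that the crate cannot shift, and only after that pack every yellow-lidded glue tub on the cardboard into the crate, standing upright on the bottom, one per free cell. Leave the black-lidded tin in its cell, the crate in its dock with the clamp locked, and do not disturb the bottle, the tape or the carton nearby.

Things in the scene. Friction and masses are not known exactly. Their poses are not given: they have to be found in the camera images.
- crate: loose blue crate in the dock, outside 254 (its x) by 171 (its y) by 65 mm high; walls, dividers (full height) and floor 5 mm. Six cells, 78 by 78 mm inside, centres at x = -83, 0, 83 and y = -41.5, 41.5 mm in its frame. Origin at the centre of its underside, 10 mm above the bench.
- dock: fixed plywood base board 290 by 205 mm, 10 mm thick, with low dark steel curbs (to 32 mm above the bench) round the crate with 3 mm play, and a clamp on its +y side. Origin at the centre of its underside on the bench, x along the crate's length.
- clamp (a joint): sprung clamp lever on the dock's +y side, rad: 0 = sprung up (open, arm rising outward at 0.55 rad), 0.50 = fully down (locked, arm nearly level). Pivot line parallel to the dock's x at y = 117, z = 66 mm in its frame; arm 105 mm long towards +y. Spring and detent resist with up to about 12 N at the end pad until about 0.40 rad; beyond, it snaps down and the detent holds it at 0.50.
- clamp_pad (a point): middle of the upper face of the red pad (50 mm along the dock's x by 36 mm, 10 mm thick) at the free end of the clamp lever's arm: press down here. It goes from about 125 mm above the bench to about 76 mm, moving some 17 mm outward.
- level: orange spirit level with black ends, 200 mm long (its x) by 40 mm wide (its y) by 24 mm high, 0.22 kg, at first lying flat across the top of the crate. Origin at the centre of its underside.
- level_mid (a point): middle of the spirit level, 12 mm above its underside.
- tray: fixed grey tool tray, outside 262 mm (its x) by 132 mm (its y) by 35 mm high, walls and floor 4 mm, empty. Origin at the centre of its underside on the bench.
- mat: fixed sheet of cardboard on the bench, 360 by 250 mm, 3 mm thick, on which the glue tubs stand. Origin at the centre of its underside.
- spray: bystander: white bottle with red cap, 170 mm high, 68 mm across. Origin at the centre of its underside.
- tape: bystander: cardboard-coloured roll of tape, 100 mm across, 48 mm high. Origin at the centre of its underside.
- gloves: bystander: green carton 60 by 160 by 70 mm. Origin at the centre of its underside.
- tub1: white wood-glue tub with green band and yellow lid (four or five of them are present; None at the start if absent), 115 mm high: round body 64 mm across up to 70 mm, shoulder to 80 mm, then a round lid 48 mm across and 35 mm high (80 to 115 mm), 0.35 kg, heavy base; origin at the centre of its underside, z up. To be packed.
- tub2: white wood-glue tub with green band and yellow lid (four or five of them are present; None at the start if absent), 115 mm high: round body 64 mm across up to 70 mm, shoulder to 80 mm, then a round lid 48 mm across and 35 mm high (80 to 115 mm), 0.35 kg, heavy base; origin at the centre of its underside, z up. To be packed.
- tub3: white wood-glue tub with green band and yellow lid (four or five of them are present; None at the start if absent), 115 mm high: round body 64 mm across up to 70 mm, shoulder to 80 mm, then a round lid 48 mm across and 35 mm high (80 to 115 mm), 0.35 kg, heavy base; origin at the centre of its underside, z up. To be packed.
- tub4: white wood-glue tub with green band and yellow lid (four or five of them are present; None at the start if absent), 115 mm high: round body 64 mm across up to 70 mm, shoulder to 80 mm, then a round lid 48 mm across and 35 mm high (80 to 115 mm), 0.35 kg, heavy base; origin at the centre of its underside, z up. To be packed.
- tub5: white wood-glue tub with green band and yellow lid (four or five of them are present; None at the start if absent), 115 mm high: round body 64 mm across up to 70 mm, shoulder to 80 mm, then a round lid 48 mm across and 35 mm high (80 to 115 mm), 0.35 kg, heavy base; origin at the centre of its underside, z up. To be packed.
- tin1: squat steel tin with red band and black lid, 62 mm across, 52 mm high, 0.4 kg, already standing in one of the crate's cells, below the rim (one of the four is present; the others are None). Stays where it is. Origin at the centre of its underside.
- tin2: squat steel tin with red band and black lid, 62 mm across, 52 mm high, 0.4 kg, already standing in one of the crate's cells, below the rim (one of the four is present; the others are None). Stays where it is. Origin at the centre of its underside.
- tin3: squat steel tin with red band and black lid, 62 mm across, 52 mm high, 0.4 kg, already standing in one of the crate's cells, below the rim (one of the four is present; the others are None). Stays where it is. Origin at the centre of its underside.
- tin4: squat steel tin with red band and black lid, 62 mm across, 52 mm high, 0.4 kg, already standing in one of the crate's cells, below the rim (one of the four is present; the others are None). Stays where it is. Origin at the centre of its underside.

How it is judged:
By the outcome, as a careful person would: the job done as asked, in the order asked, and still so for the second after the job is handed in, with the robot touching nothing.
Of tin1, tin2, tin3, tin4 only 1 to 1 are there at a start; the rules pass over those that are not, and their reading is None.
Of tub1, tub2, tub3, tub4, tub5 only 4 to 5 are there at a start; the rules pass over those that are not, and their reading is None.
At some moment in a run one of tub1, tub2, tub3, tub4, tub5, level may be knocked a few centimetres aside while the robot is not near it.
It also fails if it takes over 192 s, if anything falls off the work surface, if the arm or the gripper's body presses on something with over 40 N, if the wrist force passes 120 N, or if a joint passes its speed limit or range.

ROBOT

A 6-joint arm with a two-finger parallel gripper is mounted at the origin on the work surface. World frame = base frame: x ahead of the robot, y to its left, z up, the work surface at z = 0. Lengths are in mm, angles in rad, forces in N, time in s.
With the tool pointing down it reaches from about 350 to 875 mm from the base axis. Payload 4.2 kg.
Tool frame: the origin (TCP) lies where the fingers leave the gripper's body, on its centre line; the fingertips stand ahead of it and the grasp point (between the pads) lies 54 mm ahead of it (arm.nose_length is the z of the fingertips in the tool frame, in mm); z points along the fingers, x is the direction in which the jaws open and shut, and the axes are right-handed (so a half turn about z gives the same grasp; the last joint's range is limited). The gripper opens to 85 mm and grips with 20 to 120 N. Pads are 22 mm wide; open, the fingers measure 114 mm over their backs; the gripper's body (76 mm by 85 mm) begins 54 mm behind the grasp point. The pads swing forward as they close: fully open they stand 13 mm farther back than shut.
Start: joints at [-1.05, 0.385, 0.008, 0, -1.194, -0.259], TCP at [161.779, -603.678, 303.912] pointing down, gripper open.
Joint ranges: [-3.14, 3.14], [-1.21, 2.06], [-1.07, 1.41], [-3.16, 2.05], [-2.99, -0.16], [-3.1, 3.1]. Speed limits (rad/s): [2.79, 2.79, 3.14, 3.14, 3.14, 3.14].

INTERFACE

Orientations are given as a unit quaternion [x, y, z, w].
In Python, from bench import arm, imaging, job_done gives the robot as it stands.
- The arm moves only by the shell command python3 -m crank 'ROWS' [OPENING]. ROWS is a JSON object of lists of equal length, an entry for each row: "delta_pos": the shift along the tool's x, y, z in m, a list of three; "twist": the turn about the tool's z in rad. In form: {"delta_pos": [[tx, ty, tz], ...], "twist": [twist, ...]}. A call has 1 to 8 rows; each row shifts and turns the commanded pose from where the row before left it, along the tool's axes as they then stand; what a row does not reach is not made up. A row lasts 1/12 s, in which the tool goes at most 41.7 mm and 7.16 degrees, less where a joint would pass 70% of its speed; a pose out of reach is approached as far as the arm can. A call is refused whole if a number of a shift passes 0.0417 or a number of a turn 0.125, either way. A call with a gripper value outside its range is refused whole. OPENING is the opening, from 0 (shut) to 1 (fully open), set as the call begins (- or left out, the last holds). The fingers move at their own pace and stop on an object; the grip force is fixed at half the most. Time passes only in rows, so rows that do not move let the fingers close. It gives the time, the measured TCP pose, the force and the opening at its end, in the units of the state.
- arm.read_state(): the state, without advancing time (a new reading comes with each control period).
- imaging.get_image(name): name is "scene" or "top" or "wrist"; returns (picture, depth): 420x560x3 uint8, blue, green, red; 420x560 float32, mm along the optical axis (not along the pixel's ray), 0 where there is no reading.
- imaging.camera_model(name): a dict with "vfov" (degrees; the focal length in pixels is half the picture's height over the tangent of half this angle, whatever the lens; pixels are square), "cx", "cy" (the principal point, pixels), "T" (4x4, takes a point from camera to world coordinates); the wrist camera has in their place "hand_eye" (4x4, takes a point from camera to tool coordinates, whose origin is the TCP and whose axes are the tool frame's). Camera axes: x right, y up, looking along -z (the intrinsics and any distortion apply to the point x, -y, -z); pixel columns grow to the right and rows downward; lengths in mm; the calibration is good to about 2 mm. A picture is of the moment at which its call begins: read the wrist's pose just before it. camera_model takes no time and is no camera call.
- job_done(): hands the job in, once; it reports no verdict.
The state is a dict: "clock": time; "joints": joint angles; "joint_vel": joint speeds; "joint_efforts": joint torques, N m; "position": TCP position; "ee_rot": TCP orientation; "contact_force": force on the tool from outside, world axes, zero at the start; "wrist_torque": the same for the moment, N m; "gripper_width": finger opening in mm.
Only numpy, scipy, OpenCV 4.12 (cv2) and the standard library are available. Lean on these libraries where they do the work, as an engineer would, in place of code of your own. Each camera call takes 0.05 s, during which the arm holds its last target.

## Working session

There is one attempt and no reset: what is moved stays moved. The work goes in short steps, Python scripts to look and compute and a shell command to move; the robot and the scene stay as the last step left them, time stands still between calls to the robot, and variables do not carry over. Pictures are saved under pics/ and viewed, and the job is handed in when it is done.

```bash
mkdir -p pics; ls; python3 - <<'E'
from bench import arm, imaging
import cv2
s=arm.read_state();print({k:s[k] for k in s}); print(arm.nose_length)
for n in("scene","top","wrist"):
    m=imaging.camera_model(n);print(n,m)
for n in("scene","top"):
    p,d=imaging.get_image(n);cv2.imwrite(f"pics/{n}0.png",p)
E
```

```text
pics
{'clock': 0.0, 'joints': array([-1.05039896e+00,  3.85536430e-01,  6.60241837e-03, -5.07367005e-04,
       -1.19399579e+00, -2.58594254e-01]), 'joint_vel': array([-1.78728393e-04,  6.66664906e-05,  1.04333733e-03,  9.06554111e-05,
        2.11775702e-04,  1.11849117e-03]), 'joint_efforts': array([-7.39208663e-04, -3.92286873e+01,  1.88404155e+01,  4.18612540e+00,
       -4.53675617e-03,  1.03047111e-05]), 'position': array([ 161.6712516 , -603.27477459,  302.82315965]), 'ee_rot': array([ 6.08833839e-01,  7.93297021e-01,  6.28925863e-04, -8.93294123e-04]), 'contact_force': array([-0.31083312, -0.87571406,  0.29478393]), 'wrist_torque': array([-0.00077433, -0.01759675,  0.00389051]), 'gripper_width': 85.71744096051016}
72.6
scene {'vfov': 53.00972261937276, 'cx': 280.2789695773763, 'cy': 213.2471961121364, 'T': array([[ 3.86354448e-01, -6.18978634e-01,  6.83809690e-01,
         1.36160780e+03],
       [ 9.22141541e-01,  2.43443279e-01, -3.00649875e-01,
        -3.35801765e+02],
       [ 1.96269761e-02,  7.46726738e-01,  6.64841305e-01,
         8.39611835e+02],
       [ 0.00000000
[... 236 characters left out ...]
02],
       [-9.99739761e-01, -9.83018194e-03,  2.05858829e-02,
         3.38611725e+01],
       [ 1.93107183e-02,  1.15759099e-01,  9.93089587e-01,
         1.10953106e+03],
       [ 0.00000000e+00,  0.00000000e+00,  0.00000000e+00,
         1.00000000e+00]])}
wrist {'vfov': 66.25348613266003, 'cx': 279.3958896810509, 'cy': 204.82628273274986, 'hand_eye': array([[ 9.99999843e-01, -5.34595452e-04, -1.68513998e-04,
         1.40140754e+00],
       [-5.60371608e-04, -9.60529460e-01, -2.78177716e-01,
        -7.12523308e+01],
       [-1.31501175e-05,  2.78177767e-01, -9.60529609e-01,
        -6.93211734e+01],
       [ 0.00000000e+00,  0.00000000e+00,  0.00000000e+00,
         1.00000000e+00]])}
```

View pics/scene0.png

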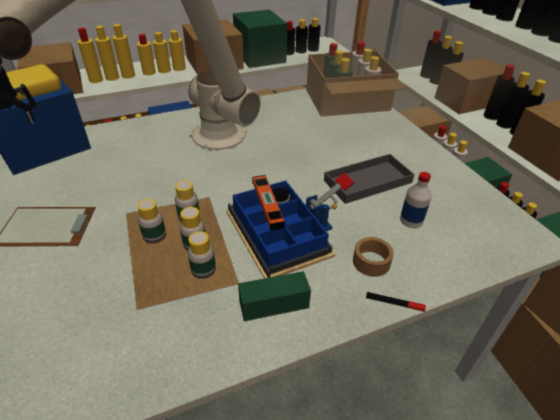

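View pics/top0.png

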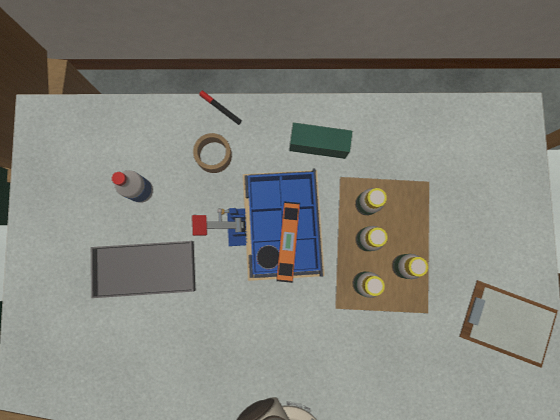

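```bash
cat > h.py <<'E'
import numpy as np, cv2
from bench import arm, imaging
from scipy.spatial.transform import Rotation as R
def cam(n, st=None):
    m=imaging.camera_model(n); f=210/np.tan(np.radians(m["vfov"])/2)
    if n=="wrist":
        T=np.eye(4);T[:3,:3]=R.from_quat(st["ee_rot"]).as_matrix();T[:3,3]=st["position"];T=T@m["hand_eye"]
    else: T=m["T"]
    return f,m["cx"],m["cy"],T
def cloud(n):
    st=arm.read_state(); p,d=imaging.get_image(n); f,cx,cy,T=cam(n,st)
    v,u=np.mgrid[0:420,0:560]
    P=np.stack([(u-cx)/f*d,-(v-cy)/f*d,-d],-1)
    W=P@T[:3,:3].T+T[:3,3]; W[d<=0]=np.nan
    return p,d,W,st
def ray(n,u,v,z,st=None):
    f,cx,cy,T=cam(n,st); r=T[:3,:3]@np.array([(u-cx)/f,-(v-cy)/f,-1]); o=T[:3,3]
    return o+r*(z-o[2])/r[2]
def proj(n,X,st=None):
    f,cx,cy,T=cam(n,st); q=np.linalg.inv(T)@np.append(X,1); return cx-f*q[0]/q[2], cy+f*q[1]/q[2]
def blobs(mask,mn=15):
    k,l,s,c=cv2.connectedComponentsWithStats(mask.astype(np.uint8)); return [(l==i,s[i,4],c[i]) for i in range(1,k) if s[i,4]>=mn]
def rect(pts):
    (c,wh,a)=cv2.minAreaRect(pts.astype(np.float32)); return np.round(c,1),np.round(wh,1),round(a,1)
def save(n,p): cv2.imwrite(f"pics/{n}.png",p)
def tool(st,X):  # world point -> tool coords
    return R.from_quat(st["ee_rot"]).inv().apply(np.array(X)-st["position"])
E
python3 - <<'E'
from h import *
p,d,W,st=cloud("top")
hsv=cv2.cvtColor(p,cv2.COLOR_BGR2HSV);H,S,V=[hsv[...,i].astype(int) for i in range(3)]
def rep(nm,m,zlo,zhi,mn=30):
    m=m&(W[...,2]>zlo)&(W[...,2]<zhi)
    for b,a,c in blobs(m,mn):
        P=W[b]; print(nm,a,c.round(),"z",np.nanmedian(P[:,2]).round(1),"mean",P.mean(0).round(1),rect(P[:,:2]))
rep("orange",(H<16)&(S>150)&(V>120),85,115)
rep("blue rim",(H>105)&(H<130)&(S>120),66,84,100)
rep("red",((H<6)|(H>174))&(S>150),60,200)
rep("tub top",(V>0),108,128)
rep("yellow",(H>20)&(H<35)&(S>120),60,140)
rep("tray rim",(V<110)&(S<60),28,42,60)
rep("mat",(H>5)&(H<20)&(S>60)&(S<200),-5,12,1000)
rep("black",(V<60),50,70)
print("bench",np.nanmedian(W[300:330,250:400,2]))
E
```

```text
orange 61 [291. 205.] z 90.4 mean [613.1 -16.6  90.6] (array([612.9, -16.3]), array([36.1, 12.8]), 81.2)
orange 445 [288. 241.] z 94.9 mean [522.1  -5.9  94.9] (array([524.5,  -6.7]), array([ 38.4, 122.1]), 82.5)
orange 81 [284. 277.] z 99.8 mean [434.7   4.   99.7] (array([437.8,   3.4]), array([37.7, 20. ]), 85.2)
blue rim 454 [297. 207.] z 74.5 mean [612.3 -31.2  74.3] (array([573.4,   4.9]), array([253.5, 170.2]), 2.8)
blue rim 113 [258. 259.] z 74.6 mean [478.5  68.7  73.6] (array([492.4,  54.4]), array([96.4, 60.4]), 0.2)
red 121 [118. 178.] z 170.1 mean [671.  390.4 170. ] (array([670.8, 390.9]), array([27. , 27.9]), 60.0)
red 262 [199. 225.] z 125.8 mean [563.2 209.3 125.7] (array([563.9, 208.6]), array([47. , 28.7]), 1.8)
tub top 287 [129. 184.] z 116.7 mean [665.2 383.1 117.1] (array([668.9, 389.8]), array([56.9, 62.9]), 61.1)
tub top 296 [376. 197.] z 118.3 mean [ 627.9 -225.3  118.1] (array([ 628.5, -225.7]), array([45.8, 46.4]), 46.2)
tub top 216 [203. 225.] z 120.8 mean [563.  201.6 120.5] (array([563. , 199.7]), array([33.9, 49.3]), 89.8)
tub top 309 [377. 237.] z 118.
[... 1052 characters left out ...]
 array([60.5,  7.8]), 89.5)
tray rim 66 [265. 275.] z 32.0 mean [437.3  53.4  32. ] (array([437.1,  53.6]), array([ 7.8, 60.4]), 2.9)
mat 9151 [383. 244.] z 2.8 mean [ 517.3 -271.1    2.8] (array([ 518.3, -270.4]), array([249.8, 359.9]), 86.5)
mat 1006 [499. 320.] z 3.9 mean [ 310.3 -573.2    3.8] (array([ 300.3, -601.4]), array([236.2, 160.4]), 68.8)
black 121 [319. 149.] z 59.0 mean [768.5 -93.3  59.1] (array([768.3, -94.4]), array([152. ,   2.9]), 81.7)
black 341 [268. 257.] z 66.7 mean [485.3  44.2  66.6] (array([485.5,  43.9]), array([51.1, 53.4]), 88.8)
black 37 [399. 265.] z 55.2 mean [ 458.5 -293.5   55.5] (array([ 461.2, -297. ]), array([18. , 57.3]), 80.4)
bench 0.15315959444023974
```

```bash
python3 - <<'E'
from h import *
for n in("top","scene"):
    p,d,W,st=cloud(n)
    m=(W[...,2]>82)&(W[...,2]<106)&(abs(W[...,0]-525)<110)&(abs(W[...,1]+5)<45)
    b,a,c=max(blobs(m),key=lambda t:t[1]); P=W[b]; 
    A=np.c_[P[:,0]-525,P[:,1]+6,np.ones(len(P))]; s,*_=np.linalg.lstsq(A,P[:,2],rcond=None)
    print(n,a,s,np.std(A@s-P[:,2]),rect(P[:,:2]))
    for x in range(425,630,20):
        q=P[abs(P[:,0]-x)<5]; print(x,q.mean(0).round(1),q[:,1].min().round(),q[:,1].max().round(),np.percentile(q[:,2],[5,95]).round(1))
    save("z"+n,cv2.resize(p[160:300,220:360] if n=="top" else p[150:290,200:340],(600,600),interpolation=cv2.INTER_CUBIC))
E
```

```text
top 1278 [-5.54052079e-02 -1.02212217e-02  9.51585758e+01] 1.9433714431895979 (array([523.2,  -5.5]), array([ 40.2, 200.6]), 83.7)
425 [427.2   3.3 100.1] -15.0 24.0 [ 97.1 103.8]
445 [445.4   3.1  99.3] -15.0 22.0 [ 97. 102.]
465 [464.9   0.6  98.9] -18.0 19.0 [ 96.1 102.3]
485 [484.5  -1.   97.1] -21.0 19.0 [ 94.4 100.3]
505 [504.3  -2.5  96.5] -21.0 16.0 [93.4 98.7]
525 [524.2  -5.3  95.7] -24.0 13.0 [92.2 98.6]
545 [544.2  -8.1  94.2] -27.0 11.0 [91.4 97.2]
565 [564.5 -10.1  92.5] -30.0 10.0 [89.5 95.4]
585 [584.7 -11.3  92.4] -30.0 8.0 [89.5 95.3]
605 [605.2 -14.2  90.8] -33.0 5.0 [88.5 93.2]
625 [622.1 -10.5  90.3] -26.0 2.0 [88.6 93.8]
scene 768 [-4.62342152e-02  4.98179574e-02  9.32247530e+01] 2.4799557752407777 (array([522.8,  -7. ]), array([ 42. , 205.3]), 84.2)
425 [426.2   1.6  97.6] -16.0 24.0 [ 95.6 100.9]
445 [444.9  -1.9  97.5] -19.0 21.0 [ 92.5 101.5]
465 [465.4  -3.7  95.9] -20.0 18.0 [89.8 98.9]
485 [485.   -4.7  95.1] -23.0 17.0 [90.7 98.5]
505 [505.3  -7.2  94.6] -25.0 15.0 [91.7 98.1]
525 [524.8  -9.6  93.5] -27.0 11.0 [88.7 97. ]
545 [545.1 -12.4  91.8] -29.0 11.0 [87.9 95.5]
565 [564.9 -12.8  90.5] -31.0 9.0 [87.6 93.3]
585 [585.5 -14.2  90.7] -34.0 6.0 [88.3 93.7]
605 [604.7 -16.2  89.1] -36.0 4.0 [86.1 92. ]
625 [622.2 -15.2  86.5] -33.0 4.0 [82.7 90.1]
```

View pics/ztop.png

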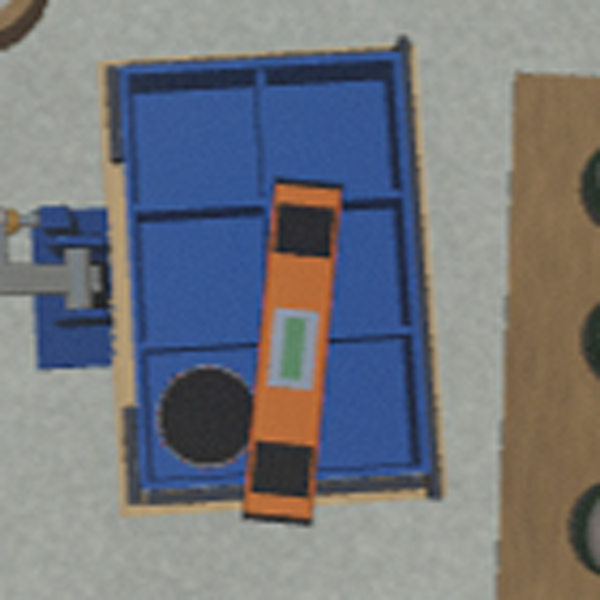

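View pics/zscene.png

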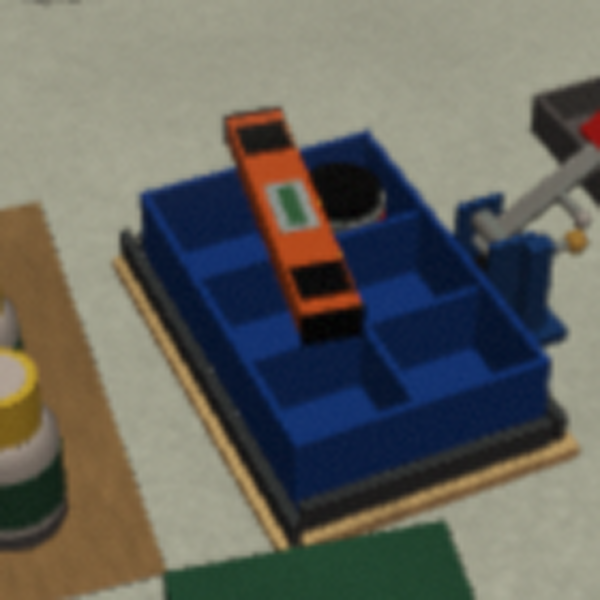

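```bash
cat >> h.py <<'E'
def plan(X,yaw=None):
    """TCP target X (mm), yaw = world angle (deg) of tool x; prints twist, then tool-frame shift after the twist (mm)"""
    st=arm.read_state(); M=R.from_quat(st["ee_rot"]).as_matrix(); y=np.degrees(np.arctan2(M[1,0],M[0,0]))
    tw=0 if yaw is None else -np.radians((yaw-y+180)%360-180)
    d=(M@R.from_rotvec([0,0,tw]).as_matrix()).T@(np.array(X)-st["position"])
    d0=M.T@(np.array(X)-st["position"])
    print("t",round(st["clock"],2),"pos",st["position"].round(1),"yaw",y.round(1),"tilt",M[:,2].round(3),"w",round(st["gripper_width"],1),"F",st["contact_force"].round(1),"q",st["joints"].round(2))
    print("twist",round(tw,3),"then shift",d.round(1),"(shift first:",d0.round(1),") rows",np.ceil(np.linalg.norm(d)/41).astype(int))
E
python3 -c "
from h import *
plan([500,-3,220],84.1)"
```

```text
t 0.25 pos [ 161.7 -603.5  303.4] yaw 105.0 tilt [-0.     0.001 -1.   ] w 85.3 F [-0.1 -0.  -0.3] q [-1.05  0.39  0.01 -0.   -1.19 -0.26]
twist 0.365 then shift [632.  274.8  83.9] (shift first: [492.4 482.1  83.9] ) rows 17
```

```bash
python3 -m crank '{"delta_pos":[[0,0,0],[0,0,0],[0,0,0],[0.037,0.016,0],[0.037,0.016,0],[0.037,0.016,0],[0.037,0.016,0],[0.037,0.016,0]],"twist":[0.122,0.122,0.121,0,0,0,0,0]}' 1; python3 -m crank '{"delta_pos":[[0.037,0.016,0],[0.037,0.016,0],[0.037,0.016,0],[0.037,0.016,0],[0.037,0.016,0],[0.037,0.016,0],[0.037,0.016,0],[0.037,0.016,0]],"twist":[0,0,0,0,0,0,0,0]}'; python3 -c "
from h import *
plan([500,-3,220],84.1)"
```

```text
clock: 0.92
position: [260.8, -426.3, 303.8]
ee_rot: [0.743, 0.669, 0.0, -0.0]
contact_force: [1.3, 0.0, -0.1]
gripper_width: 85.4
clock: 1.58
position: [418.6, -144.7, 304.3]
ee_rot: [0.743, 0.67, 0.0, 0.0]
contact_force: [0.6, -0.9, -0.4]
gripper_width: 85.4
t 1.58 pos [ 418.6 -144.7  304.3] yaw 84.1 tilt [ 0.001  0.    -1.   ] w 85.4 F [ 0.6 -0.9 -0.4] q [ 0.04  0.07 -0.41  0.   -1.09 -1.71]
twist 0.0 then shift [149.3  66.3  84.4] (shift first: [149.3  66.3  84.4] ) rows 5
```

```bash
python3 -m crank '{"delta_pos":[[0.037,0.017,0],[0.037,0.017,0.01],[0.038,0.016,0.01],[0.037,0.016,0],[0,0,0.04],[0,0,0.024],[0,0,0]],"twist":[0,0,0,0,0,0,0]}'; python3 - <<'E'
from h import *
p,d,W,st=cloud("wrist"); save("w1",p)
m=(W[...,2]>82)&(W[...,2]<106)&(abs(W[...,0]-525)<115)&(abs(W[...,1]+5)<45)
b,a,c=max(blobs(m),key=lambda t:t[1]); P=W[b]; print(a,rect(P[:,:2]))
for x in range(425,630,20):
    q=P[abs(P[:,0]-x)<5]
    if len(q): print(x,q.mean(0).round(1),q[:,1].min().round(),q[:,1].max().round())
plan([500,-3,146],84.1)
E
```

```text
clock: 2.17
position: [495.9, -5.8, 215.1]
ee_rot: [0.743, 0.67, -0.005, -0.003]
contact_force: [0.2, 0.2, -1.0]
gripper_width: 85.5
15620 (array([507.8,  -3.9]), array([ 40.3, 174.1]), 83.6)
425 [425.6   3.8  99. ] -15.0 25.0
445 [444.9   3.   99.1] -17.0 23.0
465 [464.9   0.7  97.7] -20.0 21.0
485 [485.   -1.4  96.1] -22.0 19.0
505 [504.9  -3.4  95.7] -24.0 17.0
525 [525.   -5.9  94.7] -26.0 15.0
545 [545.  -8.  93.] -28.0 13.0
565 [565.  -10.2  91.7] -31.0 10.0
585 [584.9 -12.3  91.3] -33.0 7.0
t 2.22 pos [497.5  -6.2 218. ] yaw 84.1 tilt [-0.006 -0.002 -1.   ] w 84.9 F [ 0.4 -0.   1.6] q [ 0.31  0.26 -0.42 -0.   -0.9  -1.99]
twist 0.0 then shift [ 3.6  2.6 72. ] (shift first: [ 3.6  2.6 72. ] ) rows 2
```

View pics/w1.png

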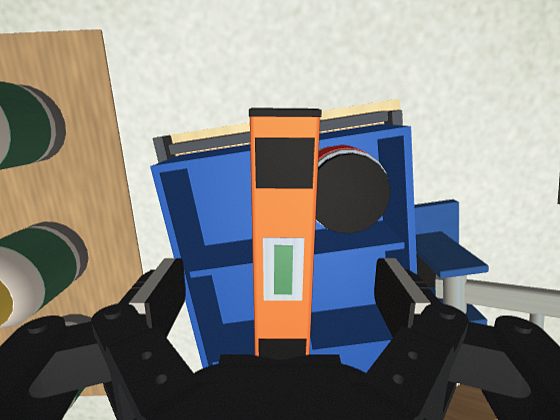

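```bash
python3 -m crank '{"delta_pos":[[0.003,0.005,0.03],[0,0,0.03],[0,0,0.009],[0,0,0],[0,0,0],[0,0,0]],"twist":[0.005,0,0,0,0,0]}' 0.6; python3 -m crank '{"delta_pos":[[0,0,0],[0,0,0],[0,0,0],[0,0,0],[0,0,0],[0,0,0],[0,0,0],[0,0,0]],"twist":[0,0,0,0,0,0,0,0]}' 0; python3 - <<'E'
from h import *
plan([500,-3,149],84.1)
p,d,W,st=cloud("wrist"); save("w2",p)
E
```

```text
clock: 2.72
position: [505.4, -3.6, 153.4]
ee_rot: [0.744, 0.668, 0.002, 0.001]
contact_force: [-0.5, -0.5, 0.7]
gripper_width: 51.3
clock: 3.38
position: [505.3, -3.6, 153.6]
ee_rot: [0.744, 0.668, 0.002, 0.001]
contact_force: [-0.1, -0.5, 6.2]
gripper_width: 38.6
t 3.38 pos [505.3  -3.6 153.6] yaw 83.8 tilt [ 0.005  0.001 -1.   ] w 38.6 F [-0.1 -0.5  6.2] q [ 0.32  0.35 -0.48  0.   -0.73 -1.99]
twist -0.005 then shift [ 0.  -5.3  4.6] (shift first: [ 0.  -5.3  4.6] ) rows 1
```

View pics/w2.png

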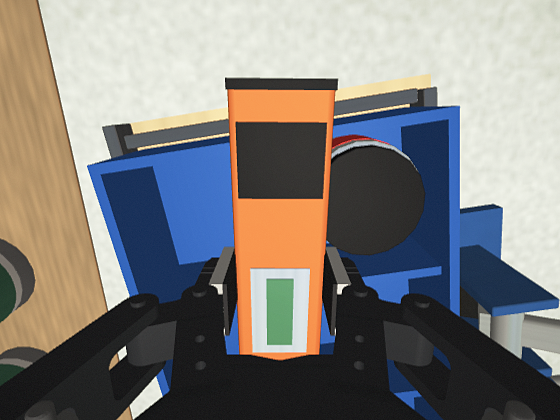

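```bash
python3 -m crank '{"delta_pos":[[0,0,-0.02],[0,0,-0.04],[0,0,-0.04],[0,0,-0.03],[0,0,0],[0,0,0]],"twist":[0,0,0,0,0,0]}'; python3 - <<'E'
from h import *
p,d,W,st=cloud("scene"); save("s2",p)
plan([458.2,374.3,250],183.3)
E
```

```text
clock: 3.93
position: [504.2, -3.5, 283.7]
ee_rot: [0.744, 0.668, 0.003, 0.001]
contact_force: [-0.9, -0.0, -3.4]
gripper_width: 38.4
t 3.98 pos [503.2  -3.7 281.6] yaw 83.8 tilt [ 0.001  0.001 -1.   ] w 38.9 F [-0.3  0.4 -3.5] q [ 0.32  0.2  -0.32 -0.   -1.05 -1.99]
twist -1.737 then shift [ 23.2 379.9  32.1] (shift first: [370.8 -85.9  32.1] ) rows 10
```

View pics/s2.png

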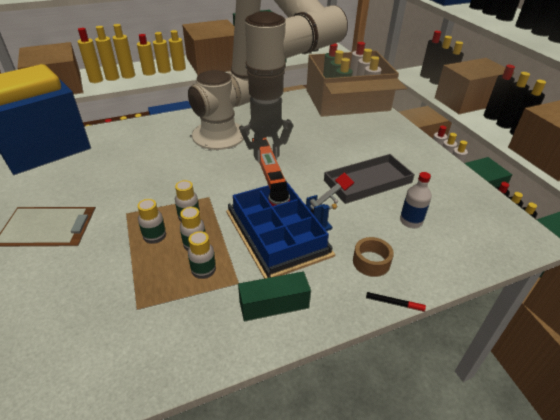

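```bash
python3 -m crank '{"delta_pos":[[0,0,0],[0,0,0],[0,0,0],[0,0,0],[0,0,0],[0,0,0],[0,0,0],[0,0,0]],"twist":[-0.124,-0.124,-0.124,-0.124,-0.124,-0.124,-0.124,-0.124]}'; python3 -m crank '{"delta_pos":[[0,0,0],[0,0,0],[0,0,0],[0,0,0],[0,0,0],[0,0,0]],"twist":[-0.124,-0.124,-0.124,-0.124,-0.124,-0.124]}'; python3 - <<'E'
from h import *
plan([458.2,355.3,250],183.3)
p,d,W,st=cloud("wrist"); save("w3",p)
hsv=cv2.cvtColor(p,cv2.COLOR_BGR2HSV)
X=(W-st["position"])@R.from_quat(st["ee_rot"]).as_matrix()
m=(hsv[...,0]<16)&(hsv[...,1]>150)&(d<250)
b,a,c=max(blobs(m),key=lambda t:t[1]);P=X[b];print(a,np.percentile(P,[1,50,99],axis=0).round(1)); print(np.polyfit(P[:,1],P[:,2],1))
E
```

```text
clock: 4.65
position: [502.9, -3.9, 279.0]
ee_rot: [0.334, 0.943, -0.001, -0.002]
contact_force: [0.0, -0.8, -2.2]
gripper_width: 38.4
clock: 5.15
position: [502.9, -3.9, 279.0]
ee_rot: [-0.031, 1.0, -0.0, -0.002]
contact_force: [-0.4, -0.6, -2.6]
gripper_width: 38.4
t 5.15 pos [502.9  -3.9 279. ] yaw -176.4 tilt [-0.005 -0.001 -1.   ] w 38.4 F [-0.4 -0.6 -2.6] q [ 0.32  0.2  -0.32 -0.   -1.05 -0.25]
twist 0.005 then shift [ 23.8 361.1  28.9] (shift first: [ 22.  361.3  28.9] ) rows 9
13411 [[nan nan nan]
 [nan nan nan]
 [nan nan nan]]
 ** On entry to DLASCL parameter number  4 had an illegal value
 ** On entry to DLASCL parameter number  4 had an illegal value
 ** On entry to DLASCL parameter number  4 had an illegal value
 ** On entry to DLASCL parameter number  4 had an illegal value
 ** On entry to DLASCL parameter number  5 had an illegal value
 ** On entry to DLASCL parameter number  4 had an illegal valueTraceback (most recent call last):
  File "<stdin>", line 7, in <module>
    c, resids, rank, s = lstsq(lhs, rhs, rcond)
                         ~~~~~^^^^^^^^^^^^^^^^^
    x, resids, rank, s = _umath_linalg.lstsq(a, b, rcond,
                         ~~~~~~~~~~~~~~~~~~~^^^^^^^^^^^^^
                                             signature=signature)
                                             ^^^^^^^^^^^^^^^^^^^^
    raise LinAlgError("SVD did not converge in Linear Least Squares")
numpy.linalg.LinAlgError: SVD did not converge in Linear Least Squares
```

View pics/w3.png

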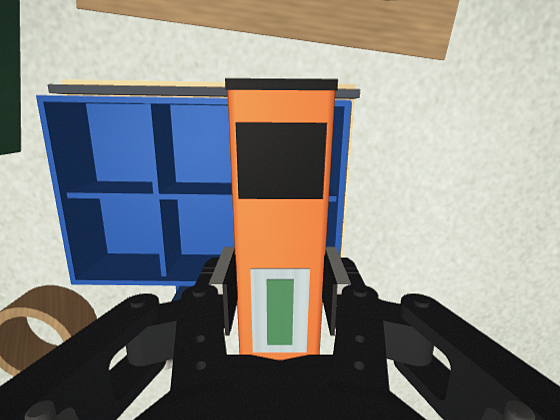

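```bash
python3 -m crank '{"delta_pos":[[0.002,0.04,0],[0.003,0.04,0],[0.003,0.04,0],[0.003,0.04,0],[0.003,0.04,0],[0.003,0.04,0],[0.003,0.04,0],[0.003,0.04,0]],"twist":[0.005,0,0,0,0,0,0,0]}'; python3 -m crank '{"delta_pos":[[0.001,0.041,0],[0,0,0.04],[0,0,0.04],[0,0,0],[0,0,0],[0,0,0]],"twist":[0,0,0,0,0,0]}';python3 - <<'E'
from h import *
plan([458.2,355.3,120],183.3)
for n in("top","scene"):
    p,d,W,st=cloud(n); save(n+"3",p)
    hsv=cv2.cvtColor(p,cv2.COLOR_BGR2HSV)
    m=(hsv[...,0]<16)&(hsv[...,1]>150)&(W[...,2]>60)&(W[...,2]<160)&(W[...,1]>250)&(W[...,0]<560)
    for b,a,c in blobs(m): print(n,a,W[b].mean(0).round(1),W[b].min(0).round(),W[b].max(0).round())
    m=(W[...,2]>25)&(W[...,2]<42)&(W[...,1]>220)&(W[...,0]<560)&(W[...,0]>360); P=W[m]; print(rect(P[:,:2]))
E
```

```text
clock: 5.87
position: [462.9, 316.0, 279.4]
ee_rot: [-0.025, 1.0, -0.001, -0.001]
contact_force: [1.8, -0.8, -3.4]
gripper_width: 38.2
clock: 6.37
position: [462.0, 355.8, 202.3]
ee_rot: [-0.026, 1.0, 0.0, 0.001]
contact_force: [-0.3, 0.5, -1.7]
gripper_width: 38.5
t 6.37 pos [462.  355.8 202.3] yaw -177.1 tilt [ 0.002  0.    -1.   ] w 38.5 F [-0.3  0.5 -1.7] q [ 0.93  0.4  -0.24  0.   -0.93 -0.88]
twist -0.006 then shift [ 4.  -0.3 82.3] (shift first: [ 4.  -0.4 82.3] ) rows 3
top 352 [464.  320.5 146.4] [445. 278. 140.] [484. 359. 153.]
(array([458.2, 374.6]), array([132.3, 262.3]), 3.1)
scene 48 [-726.9  605.3  111.7] [-771.  547.   86.] [-624.  630.  160.]
scene 43 [-226.2 1140.5  144.7] [-244. 1127.  129.] [-213. 1160.  159.]
scene 54 [ 219.6 1140.5  148.1] [ 201. 1127.  135.] [ 230. 1160.  160.]
scene 108 [ 467.4 1030.8   97.6] [ 425. 1024.   60.] [ 519. 1037.  128.]
scene 49 [ 538.9 1030.7  106.2] [ 510. 1024.   84.] [ 559. 1037.  126.]
scene 31 [ 494.8 1030.4   74.3] [ 478. 1023.   61.] [ 514. 1036.   90.]
scene 15 [ 549.6 1031.3   79.8] [ 538. 1026.   63.] [ 558. 1034.   91.]
scene 216 [474.3 425.  135.7] [440. 360. 120.] [497. 475. 156.]
scene 213 [474.7 314.4 142.4] [440. 276. 127.] [489. 356. 151.]
(array([474. , 681.5]), array([195.7, 882.1]), 2.1)
```

View pics/scene3.png

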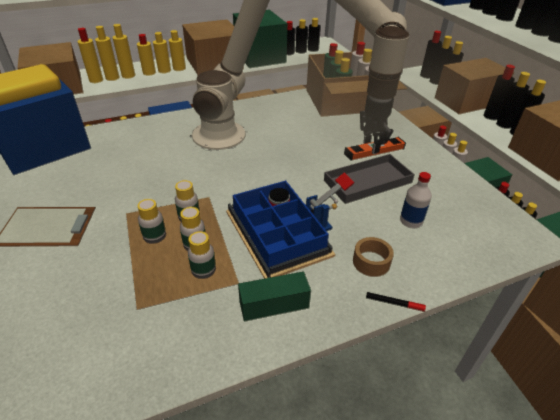

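View pics/top3.png

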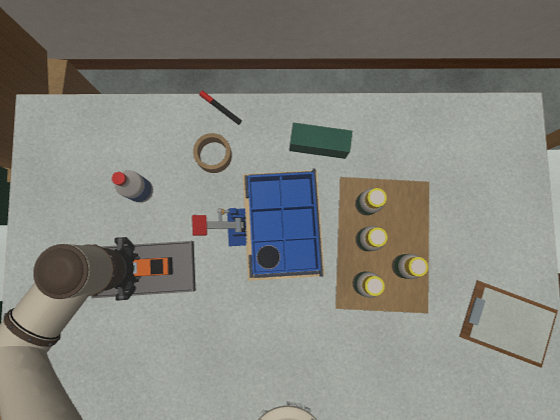

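```bash
python3 -m crank '{"delta_pos":[[0.004,0,0.03],[0,0,0.04],[0,0,0.03],[0,0,0],[0,0,0.005],[0,0,0.004],[0,0,0],[0,0,0]],"twist":[0,0,0,0,0,0,0,0]}';python3 -c "
from h import *
plan([458.2,355.3,86],183.3)"
```

```text
clock: 7.13
position: [457.9, 356.3, 94.3]
ee_rot: [-0.026, 1.0, 0.002, 0.001]
contact_force: [0.0, 0.0, -1.3]
gripper_width: 38.7
t 7.13 pos [457.9 356.3  94.3] yaw -177.0 tilt [ 0.003  0.003 -1.   ] w 38.7 F [ 0.   0.  -1.3] q [ 0.94  0.54 -0.35  0.   -0.68 -0.89]
twist -0.005 then shift [-0.2 -1.   8.3] (shift first: [-0.2 -1.   8.3] ) rows 1
```

```bash
python3 -m crank '{"delta_pos":[[0,0,0.003],[0,0,0.002],[0,0,0.002],[0,0,0.002],[0,0,0],[0,0,0]],"twist":[0,0,0,0,0,0]}';python3 -c "
from h import *
plan([458.2,355.3,86],183.3)"
```

```text
clock: 7.63
position: [458.1, 355.7, 85.8]
ee_rot: [-0.026, 1.0, 0.001, 0.001]
contact_force: [-0.4, -4.8, 12.5]
gripper_width: 38.5
t 7.63 pos [458.1 355.7  85.8] yaw -177.0 tilt [ 0.002  0.002 -1.   ] w 38.5 F [-0.4 -4.8 12.5] q [ 0.94  0.55 -0.35  0.   -0.66 -0.89]
twist -0.005 then shift [-0.1 -0.5 -0.2] (shift first: [-0.1 -0.5 -0.2] ) rows 1
```

Touching down with 12 N. Release partly, rise.

```bash
python3 -m crank '{"delta_pos":[[0,0,0],[0,0,0],[0,0,0],[0,0,0],[0,0,-0.02],[0,0,-0.04],[0,0,-0.04],[0,0,-0.04]],"twist":[0,0,0,0,0,0,0,0]}' 0.65;python3 - <<'E'
from h import *
plan([566,211,230],183.3)
p,d,W,st=cloud("wrist"); save("w4",p)
p,d,W,st=cloud("scene"); save("s4",p)
hsv=cv2.cvtColor(p,cv2.COLOR_BGR2HSV)
m=(hsv[...,0]<16)&(hsv[...,1]>150)&(W[...,2]<160)&(W[...,1]>250)&(W[...,1]<520)&(W[...,0]<560)
for b,a,c in blobs(m): print(a,W[b].mean(0).round(1),W[b].min(0).round(),W[b].max(0).round())
E
```

```text
clock: 8.3
position: [456.7, 355.2, 224.0]
ee_rot: [-0.026, 1.0, -0.001, -0.001]
contact_force: [0.3, 0.6, 0.9]
gripper_width: 55.4
t 8.3 pos [456.7 355.2 224. ] yaw -177.0 tilt [-0.001 -0.002 -1.   ] w 55.4 F [0.3 0.6 0.9] q [ 0.94  0.38 -0.22  0.   -0.98 -0.89]
twist -0.005 then shift [-100.8 -150.2   -5.9] (shift first: [-101.6 -149.7   -5.9] ) rows 5
454 [467.3 383.1  21.7] [408. 277.   2.] [484. 475.  32.]
```

View pics/w4.png

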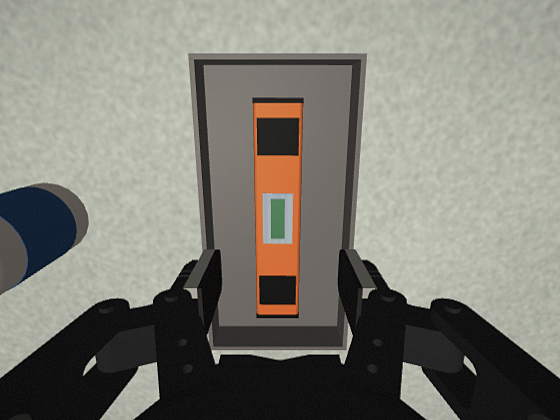

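View pics/s4.png

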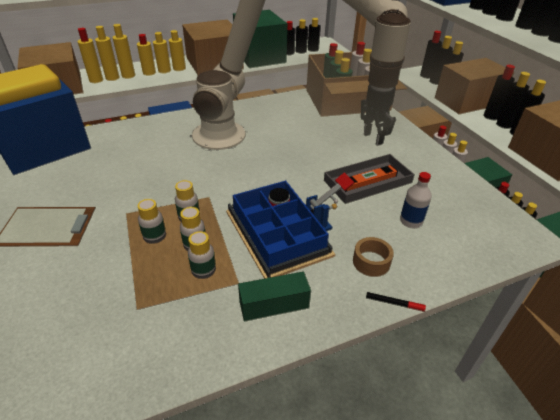

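```bash
python3 -m crank '{"delta_pos":[[-0.02,-0.03,0],[-0.02,-0.03,0],[-0.02,-0.03,0],[-0.02,-0.03,0],[-0.021,-0.03,0],[0,0,0],[0,0,0],[0,0,0]],"twist":[0,0,0,0,0,0,0,0]}' 0;python3 - <<'E'
from h import *
plan([566,211,202],183.3)
p,d,W,st=cloud("scene")
hsv=cv2.cvtColor(p,cv2.COLOR_BGR2HSV);m=((hsv[...,0]<6)|(hsv[...,0]>174))&(hsv[...,1]>150)&(W[...,2]>60)&(abs(W[...,0]-565)<60)&(abs(W[...,1]-210)<50)
for b,a,c in blobs(m): print(a,c,W[b].mean(0).round(1),W[b].min(0).round(),W[b].max(0).round())
E
```

```text
clock: 9.07
position: [565.6, 210.8, 222.4]
ee_rot: [-0.026, 1.0, -0.0, -0.0]
contact_force: [0.1, 0.6, -0.7]
gripper_width: -0.1
t 9.07 pos [565.6 210.8 222.4] yaw -177.1 tilt [-0.001 -0.    -1.   ] w -0.1 F [ 0.1  0.6 -0.7] q [ 0.62  0.42 -0.16 -0.   -1.   -0.57]
twist -0.006 then shift [-0.5  0.2 20.4] (shift first: [-0.5  0.2 20.4] ) rows 1
174 [344.5862069  181.36206897] [566.9 208.2 123.6] [538. 193. 111.] [590. 228. 151.]
```

```bash
python3 -m crank '{"delta_pos":[[0,0,0.02],[0,0.002,0.007],[0,0.002,0.007],[0,0.002,0.007],[0,0.002,0.007],[0,0.002,0.007],[0,0,0.004],[0,0,0]],"twist":[0,0,0,0,0,0,0,0]}';python3 -c "
from h import *
plan([566,225,149],183.3)"
```

```text
clock: 9.78
position: [564.3, 221.3, 163.0]
ee_rot: [-0.027, 1.0, -0.001, -0.001]
contact_force: [-0.8, 0.0, -0.8]
gripper_width: 0.0
t 9.78 pos [564.3 221.3 163. ] yaw -177.0 tilt [-0.002 -0.001 -1.   ] w 0.0 F [-0.8  0.  -0.8] q [ 0.64  0.48 -0.22 -0.   -0.87 -0.59]
twist -0.004 then shift [-2.   3.6 14. ] (shift first: [-1.9  3.6 14. ] ) rows 1
```

```bash
python3 -m crank '{"delta_pos":[[0,0.002,0.006],[0,0,0.006],[0,0,0.004],[0,0,0],[0,0,0]],"twist":[0,0,0,0,0]}';python3 - <<'E'
from h import *
plan([566,225,149],183.3)
p,d,W,st=cloud("scene"); save("s5",cv2.resize(p[120:280,240:440],(800,640))[:600])
hsv=cv2.cvtColor(p,cv2.COLOR_BGR2HSV);m=((hsv[...,0]<6)|(hsv[...,0]>174))&(hsv[...,1]>150)&(W[...,2]>50)&(abs(W[...,0]-565)<60)&(abs(W[...,1]-210)<60)
for b,a,c in blobs(m): print(a,c,W[b].mean(0).round(1),W[b].min(0).round(),W[b].max(0).round())
E
```

```text
clock: 10.2
position: [565.1, 223.0, 148.5]
ee_rot: [-0.026, 1.0, -0.0, -0.0]
contact_force: [-2.5, 0.8, 4.5]
gripper_width: -0.1
t 10.2 pos [565.1 223.  148.5] yaw -177.0 tilt [-0. -0. -1.] w -0.1 F [-2.5  0.8  4.5] q [ 0.64  0.5  -0.23 -0.   -0.84 -0.59]
twist -0.005 then shift [-1.   2.  -0.5] (shift first: [-1.   2.  -0.5] ) rows 1
100 [347.36 195.22] [572.6 221.1  73.8] [540. 206.  65.] [589. 245.  86.]
```

View pics/s5.png

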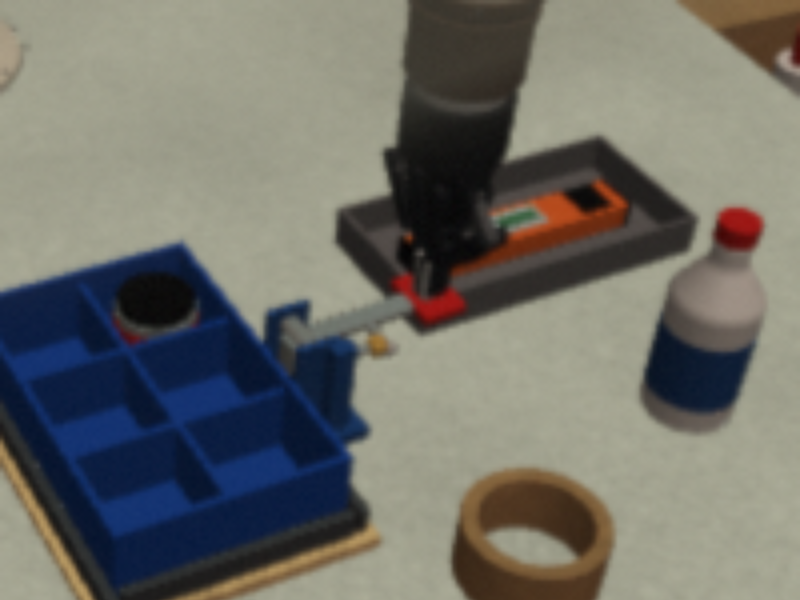

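```bash
python3 -m crank '{"delta_pos":[[0,0,0.003],[0,0,0],[0,0,0]],"twist":[0,0,0]}';python3 -m crank '{"delta_pos":[[0,0,-0.02],[0,0,-0.04],[0,0,-0.04],[0,0,-0.02],[0,0,0],[0,0,0]],"twist":[0,0,0,0,0,0]}';python3 - <<'E'
from h import *
p,d,W,st=cloud("scene")
hsv=cv2.cvtColor(p,cv2.COLOR_BGR2HSV);m=((hsv[...,0]<6)|(hsv[...,0]>174))&(hsv[...,1]>150)&(W[...,2]>50)&(abs(W[...,0]-565)<60)&(abs(W[...,1]-210)<60)
for b,a,c in blobs(m): print(a,c,W[b].mean(0).round(1),W[b].min(0).round(),W[b].max(0).round())
p,d,W,st=cloud("top"); save("t5",p)
hsv=cv2.cvtColor(p,cv2.COLOR_BGR2HSV);H,S,V=[hsv[...,i].astype(int) for i in range(3)]
for b,a,c in blobs((W[...,2]>108)&(W[...,2]<128)&(W[...,1]<-80),100): print("tub",a,rect(W[b][:,:2]),np.median(W[b][:,2]))
m=(H>105)&(H<130)&(S>120)&(W[...,2]>68)&(W[...,2]<82)&(W[...,1]<105)
P=W[m]; print(rect(P[:,:2]))
plan([530,-223.5,250],90)
E
```

```text
clock: 10.5
position: [565.1, 223.0, 147.9]
ee_rot: [-0.027, 1.0, -0.0, 0.0]
contact_force: [-6.7, 0.1, 16.3]
gripper_width: 0.1
clock: 11.0
position: [565.3, 222.9, 266.1]
ee_rot: [-0.026, 1.0, 0.001, 0.001]
contact_force: [0.4, 0.9, -0.7]
gripper_width: -0.0
151 [347.0794702  193.62251656] [565.8 224.   73.8] [536. 206.  64.] [589. 243.  78.]
tub 298 (array([ 627.8, -225.4]), array([45.8, 46.9]), 87.9) 118.08954756046523
tub 309 (array([ 530.1, -223.1]), array([46.6, 46.8]), 3.8) 118.08994672724464
tub 319 (array([ 456.9, -319.8]), array([46.1, 45.7]), 48.4) 117.94279677127338
tub 320 (array([ 412. , -211.3]), array([46.8, 45.4]), 88.7) 118.07456834956622
(array([572.9,  11.8]), array([253.4, 186.8]), 2.6)
t 11.1 pos [564.5 222.3 263.4] yaw -177.1 tilt [-0.003 -0.001 -1.   ] w -0.3 F [-0.  -0.7 -0.4] q [ 0.64  0.39 -0.1  -0.   -1.09 -0.59]
twist 1.622 then shift [-445.8  -34.4   14. ] (shift first: [  57.3 -443.5   14. ] ) rows 11
```

View pics/t5.png

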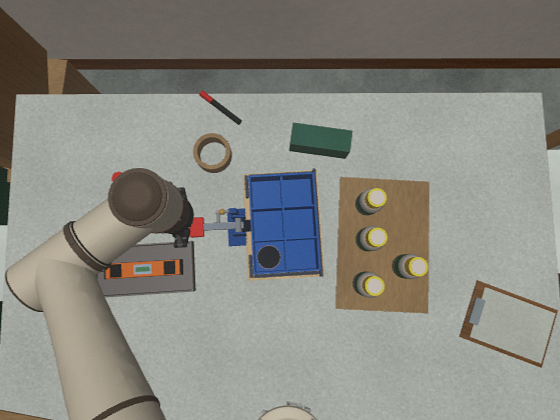

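```bash
python3 -m crank '{"delta_pos":[[0,-0.04,0],[0,-0.041,0],[0,-0.041,0],[0,-0.041,0],[0,-0.041,0],[0,-0.041,0],[0,-0.041,0],[0,-0.041,0]],"twist":[0,0,0,0,0,0,0,0]}' 0.85;python3 -c "
from h import *
plan([627.8,-225.4,220],183)"
```

```text
clock: 11.77
position: [581.2, -105.7, 262.9]
ee_rot: [-0.026, 1.0, -0.0, -0.002]
contact_force: [0.7, 0.9, -0.7]
gripper_width: 72.4
t 11.77 pos [ 581.2 -105.7  262.9] yaw -177.0 tilt [-0.004 -0.    -1.   ] w 72.4 F [ 0.7  0.9 -0.7] q [ 0.09  0.36 -0.14 -0.   -1.08 -0.04]
twist -0.0 then shift [ -40.4 -122.    42.7] (shift first: [ -40.5 -121.9   42.7] ) rows 4
```

```bash
python3 -m crank '{"delta_pos":[[-0.01,-0.031,0],[-0.01,-0.031,0.01],[-0.01,-0.03,0.02],[-0.01,-0.03,0.013],[0,0,0],[0,0,0],[0,0,0]],"twist":[0,0,0,0,0,0,0]}';python3 - <<'E'
from h import *
p,d,W,st=cloud("top"); save("t6",p)
m=((W[...,2]>112)&(W[...,2]<122)&(W[...,1]<-80)&(W[...,1]>-400))
for b,a,c in blobs(m,60): print("tub",a,rect(W[b][:,:2]))
p,d,W,st=cloud("wrist"); save("w6",p)
m=((W[...,2]>112)&(W[...,2]<124)&(W[...,1]<-80)&(W[...,1]>-400))
for b,a,c in blobs(m,100): print("wtub",a,c,rect(W[b][:,:2]))
plan([627.8,-225.4,155],183)
E
```

```text
clock: 12.35
position: [627.9, -223.3, 220.5]
ee_rot: [-0.026, 1.0, 0.0, -0.002]
contact_force: [-0.5, 0.5, -0.1]
gripper_width: 72.7
tub 199 (array([ 628.5, -219.2]), array([32.9, 45.6]), 89.3)
tub 298 (array([ 530. , -223.6]), array([46.6, 46.3]), 77.4)
tub 296 (array([ 457. , -320.4]), array([47.4, 46.2]), 67.1)
tub 293 (array([ 412. , -212.2]), array([43.7, 45.5]), 89.4)
wtub 5086 [280.6266221  227.71765631] (array([ 626.7, -226.8]), array([46.9, 47.8]), 1.3)
wtub 5124 [447.06401249 239.45706479] (array([ 528.4, -224.8]), array([47.3, 48. ]), 71.4)
t 12.45 pos [ 628.4 -222.5  222.3] yaw -176.9 tilt [ 0. -0. -1.] w 72.7 F [-0.8 -0.6  0.2] q [-0.1   0.52  0.01  0.   -1.06  0.15]
twist 0.001 then shift [ 0.7 -2.9 67.3] (shift first: [ 0.7 -2.9 67.3] ) rows 2
```

View pics/w6.png

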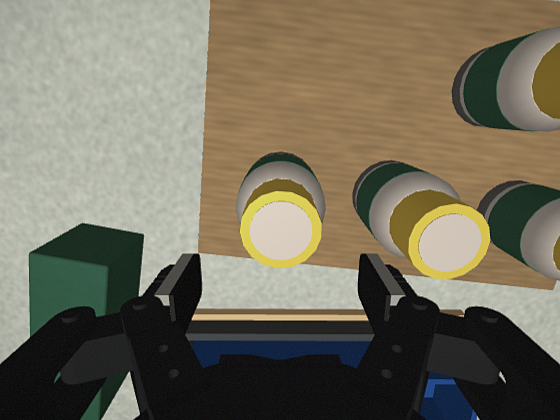

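```bash
python3 -m crank '{"delta_pos":[[0.001,-0.003,0.03],[0,0,0.027],[0,0,0.01],[0,0,0],[0,0,0]],"twist":[0,0,0,0,0]}';python3 -m crank '{"delta_pos":[[0,0,0],[0,0,0],[0,0,0],[0,0,0],[0,0,0],[0,0,0],[0,0,0]],"twist":[0,0,0,0,0,0,0]}' 0;python3 -c "
from h import *
plan([627.8,-225.4,155],183)"
```

```text
clock: 12.87
position: [628.1, -225.9, 156.1]
ee_rot: [-0.027, 1.0, -0.0, 0.0]
contact_force: [0.2, 0.1, 1.1]
gripper_width: 72.9
clock: 13.45
position: [628.3, -226.7, 157.6]
ee_rot: [-0.026, 1.0, -0.0, 0.002]
contact_force: [-0.6, 0.8, 6.3]
gripper_width: 46.7
t 13.45 pos [ 628.3 -226.7  157.6] yaw -177.0 tilt [ 0.003 -0.001 -1.   ] w 46.7 F [-0.6  0.8  6.3] q [-0.1   0.58 -0.06  0.   -0.93  0.16]
twist 0.0 then shift [0.5 1.3 2.6] (shift first: [0.5 1.3 2.6] ) rows 1
```

```bash
python3 -m crank '{"delta_pos":[[0,0,-0.02],[0,0,-0.04],[0,0,-0.04],[0,0,-0.02],[0,0,0]],"twist":[0,0,0,0,0]}';python3 - <<'E'
from h import *
p,d,W,st=cloud("wrist"); save("w7",p)
plan([654,50.4,277],182.7)
E
```

```text
clock: 13.87
position: [629.6, -227.2, 282.0]
ee_rot: [-0.026, 1.0, -0.002, 0.006]
contact_force: [0.7, 0.6, -2.4]
gripper_width: 46.3
t 13.92 pos [ 628.3 -226.6  278.1] yaw -177.0 tilt [ 0.006 -0.    -1.   ] w 46.7 F [-0.4  0.4 -3.3] q [-0.1   0.47  0.08 -0.   -1.17  0.16]
twist 0.005 then shift [-38.7 275.5   1.2] (shift first: [-40.  275.3   1.2] ) rows 7
```

View pics/w7.png

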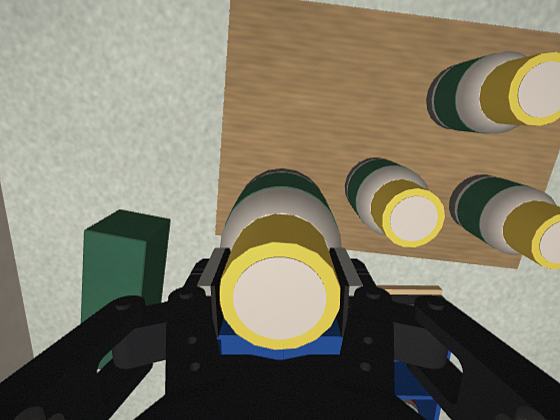

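```bash
python3 -m crank '{"delta_pos":[[-0.006,0.039,0],[-0.006,0.04,0],[-0.006,0.04,0],[-0.006,0.04,0],[-0.005,0.039,0],[-0.005,0.039,0],[-0.005,0.039,0],[0,0,0]],"twist":[0.005,0,0,0,0,0,0,0]}';python3 -m crank '{"delta_pos":[[0,0,0],[0,0,0]],"twist":[0,0]}'; python3 - <<'E'
from h import *
p,d,W,st=cloud("wrist"); save("w8",p)
plan([654,50.4,180],182.7)
p,d,W,st=cloud("top"); save("t8",p)
# lid top of held tub, crate rim
m=((W[...,2]>225)&(W[...,2]<245)&(abs(W[...,0]-654)<45))
for b,a,c in blobs(m,60): print("lid?",a,rect(W[b][:,:2]),np.median(W[b][:,2]))
hsv=cv2.cvtColor(p,cv2.COLOR_BGR2HSV);H,S,V=[hsv[...,i].astype(int) for i in range(3)]
m=(H>105)&(H<130)&(S>120)&(W[...,2]>72)&(W[...,2]<80)&(W[...,1]<93); P=W[m]; print("crate",rect(P[:,:2]))
E
```

```text
clock: 14.58
position: [652.8, 57.7, 271.6]
ee_rot: [-0.027, 1.0, 0.001, -0.002]
contact_force: [0.8, -1.3, -2.8]
gripper_width: 46.8
clock: 14.75
position: [652.4, 51.1, 272.6]
ee_rot: [-0.024, 1.0, -0.0, -0.002]
contact_force: [-0.0, -1.2, -2.8]
gripper_width: 46.5
t 14.8 pos [652.6  50.3 273.2] yaw -177.4 tilt [-0.004 -0.001 -1.   ] w 46.5 F [-1.1  0.1 -3.4] q [ 0.32  0.46  0.04 -0.   -1.16 -0.28]
twist -0.001 then shift [-1.7  0.1 93.2] (shift first: [-1.7  0.1 93.2] ) rows 3
crate (array([573.2,   3.8]), array([252.9, 170.5]), 2.7)
```

View pics/w8.png

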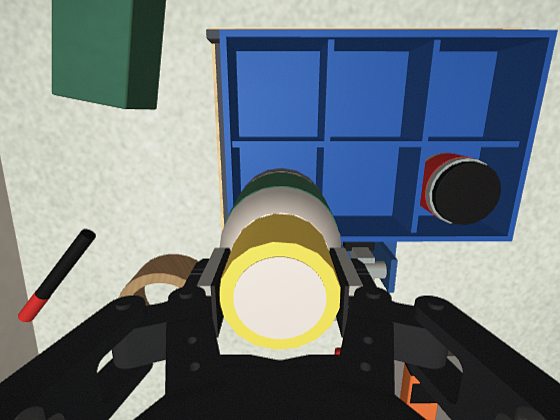

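View pics/t8.png

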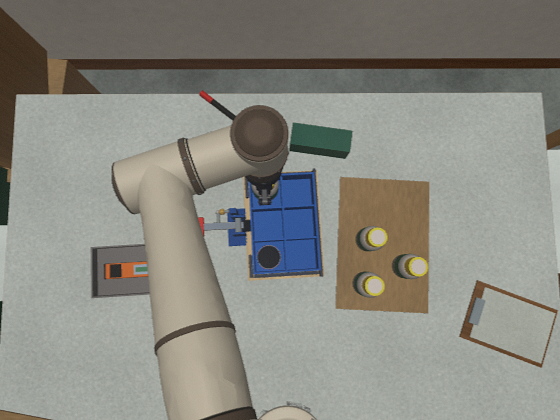

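```bash
python3 -m crank '{"delta_pos":[[-0.002,0,0.03],[0,0,0.035],[0,0,0.02],[0,0,0.008],[0,0,0.006],[0,0,0.003],[0,0,0],[0,0,0]],"twist":[0,0,0,0,0,0,0,0]}';python3 -c "
from h import *
plan([654,50,169],182.7)"
```

```text
clock: 15.52
position: [656.2, 51.0, 174.8]
ee_rot: [-0.023, 1.0, 0.0, 0.001]
contact_force: [0.1, -0.3, -2.9]
gripper_width: 46.7
t 15.52 pos [656.2  51.  174.8] yaw -177.3 tilt [ 0.003  0.001 -1.   ] w 46.7 F [ 0.1 -0.3 -2.9] q [ 0.32  0.55 -0.07  0.   -0.95 -0.28]
twist -0.0 then shift [ 2.3 -0.9  5.8] (shift first: [ 2.3 -0.9  5.8] ) rows 1
```

```bash
python3 -m crank '{"delta_pos":[[0.002,-0.001,0.002],[0,0,0.003],[0,0,0],[0,0,0]],"twist":[0,0,0,0]}';python3 -c "
from h import *
plan([654,50,169],182.7)"
```

```text
clock: 15.85
position: [653.8, 50.1, 169.7]
ee_rot: [-0.024, 1.0, 0.0, 0.001]
contact_force: [-1.3, 0.1, 3.3]
gripper_width: 46.6
t 15.85 pos [653.8  50.1 169.7] yaw -177.3 tilt [ 0.002  0.    -1.   ] w 46.6 F [-1.3  0.1  3.3] q [ 0.32  0.55 -0.08  0.   -0.94 -0.28]
twist 0.0 then shift [-0.2 -0.1  0.7] (shift first: [-0.2 -0.1  0.7] ) rows 1
```

Touched down on the floor. Open to 0.75, rise.

```bash
python3 -m crank '{"delta_pos":[[0,0,0.001],[0,0,0],[0,0,0],[0,0,0],[0,0,-0.02],[0,0,-0.04],[0,0,-0.03],[0,0,0]],"twist":[0,0,0,0,0,0,0,0]}' 0.75;python3 - <<'E'
from h import *
p,d,W,st=cloud("wrist"); save("w9",p)
m=((W[...,2]>122)&(W[...,2]<138)&(W[...,1]>-10)&(W[...,0]>600))
for b,a,c in blobs(m,100): print("wtub",a,c,rect(W[b][:,:2]),np.median(W[b][:,2]))
p,d,W,st=cloud("top")
m=((W[...,2]>112)&(W[...,2]<122)&(W[...,1]<-80)&(W[...,1]>-400))
for b,a,c in blobs(m,60): print("tub",a,rect(W[b][:,:2]))
plan([529.5,-224,257],183)
E
```

```text
clock: 16.52
position: [656.6, 50.3, 265.4]
ee_rot: [-0.024, 1.0, 0.001, 0.007]
contact_force: [0.1, -0.9, 1.4]
gripper_width: 64.0
wtub 3781 [287.34038614 216.26791854] (array([652.5,  49.7]), array([47.3, 47. ]), 45.8) 129.55353686435578
tub 294 (array([ 530.1, -223.7]), array([46.7, 46.1]), 42.0)
tub 303 (array([ 457. , -319.6]), array([46.5, 45.2]), 41.6)
tub 314 (array([ 411.9, -211.1]), array([46.2, 45.6]), 89.5)
t 16.62 pos [653.9  50.2 259. ] yaw -177.3 tilt [ 0.004  0.001 -1.   ] w 64.2 F [-0.5  0.4 -0.8] q [ 0.32  0.47  0.02 -0.   -1.12 -0.28]
twist -0.005 then shift [ 138.6 -267.3    1.2] (shift first: [ 137.1 -268.1    1.2] ) rows 8
```

View pics/w9.png

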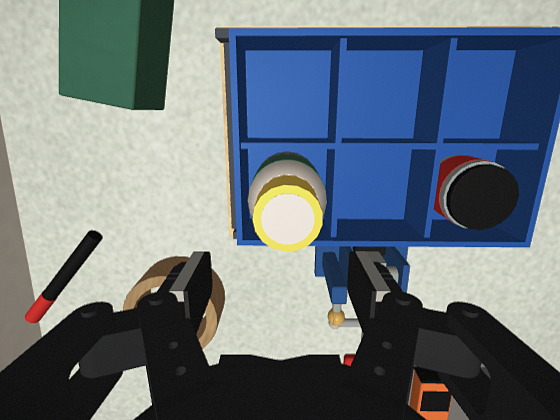

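```bash
python3 -m crank '{"delta_pos":[[0.017,-0.033,0],[0.017,-0.033,0],[0.017,-0.033,0],[0.017,-0.033,0],[0.017,-0.034,0],[0.017,-0.034,0],[0.018,-0.034,0],[0.018,-0.034,0]],"twist":[0,0,0,0,0,0,0,0]}' 0.8;python3 -m crank '{"delta_pos":[[0,0,0.03],[0,0,0],[0,0,0]],"twist":[0,0,0]}'; python3 - <<'E'
from h import *
p,d,W,st=cloud("wrist"); save("w10",p)
m=((W[...,2]>112)&(W[...,2]<124)&(W[...,1]<-80)&(W[...,1]>-400))
for b,a,c in blobs(m,100): print("wtub",a,c,rect(W[b][:,:2]))
plan([529.5,-224,157],183)
E
```

```text
clock: 17.28
position: [526.5, -225.5, 255.6]
ee_rot: [-0.024, 1.0, 0.0, -0.001]
contact_force: [0.2, -0.9, 1.5]
gripper_width: 68.4
clock: 17.53
position: [526.7, -224.2, 224.8]
ee_rot: [-0.023, 1.0, 0.001, -0.003]
contact_force: [0.1, -0.1, 0.8]
gripper_width: 68.5
wtub 7561 [424.28871842  60.98042587] (array([ 455.5, -321.1]), array([47.6, 47.4]), 23.0)
wtub 4855 [273.96354274 231.36580844] (array([ 528.4, -224.6]), array([47.5, 47. ]), 75.6)
wtub 4698 [466.16134525 257.48424862] (array([ 410.7, -212.7]), array([47.5, 47.7]), 15.5)
t 17.58 pos [ 528.1 -223.9  226.3] yaw -177.3 tilt [-0.003  0.    -1.   ] w 68.1 F [-0.3 -0.7  1.2] q [-0.12  0.37 -0.23  0.   -0.98  0.17]
twist -0.005 then shift [-1.6 -0.2 69.3] (shift first: [-1.6 -0.2 69.3] ) rows 2
```

```bash
python3 -m crank '{"delta_pos":[[-0.001,0,0.03],[0,0,0.027],[0,0,0.012],[0,0,0],[0,0,0]],"twist":[0,0,0,0,0]}';python3 -m crank '{"delta_pos":[[0,0,0],[0,0,0],[0,0,0],[0,0,0],[0,0,0],[0,0,0]],"twist":[0,0,0,0,0,0]}' 0;python3 -c "
from h import *
plan([527.8,-225.4,155],183)"; python3 -m crank '{"delta_pos":[[0,0,-0.02],[0,0,-0.04],[0,0,-0.04],[0,0,-0.02],[0,0,0],[0,0,0]],"twist":[0,0,0,0,0,0]}';python3 - <<'E'
from h import *
p,d,W,st=cloud("wrist"); save("w11",p)
plan([571,46,277],182.7)
E
```

```text
clock: 18.0
position: [530.2, -223.3, 158.6]
ee_rot: [-0.025, 1.0, -0.0, 0.0]
contact_force: [0.2, -0.4, 0.8]
gripper_width: 68.2
clock: 18.5
position: [530.1, -224.2, 160.3]
ee_rot: [-0.024, 1.0, -0.0, 0.002]
contact_force: [-1.5, 1.5, 5.5]
gripper_width: 46.8
t 18.5 pos [ 530.1 -224.2  160.3] yaw -177.3 tilt [ 0.004 -0.001 -1.   ] w 46.8 F [-1.5  1.5  5.5] q [-0.12  0.44 -0.3   0.   -0.82  0.17]
twist -0.005 then shift [ 2.4 -1.1  5.3] (shift first: [ 2.3 -1.1  5.3] ) rows 1
clock: 19.0
position: [528.9, -223.9, 278.8]
ee_rot: [-0.023, 1.0, 0.0, 0.001]
contact_force: [0.3, 0.8, -4.1]
gripper_width: 46.5
t 19.05 pos [ 528.1 -223.7  277. ] yaw -177.4 tilt [-0.002  0.002 -1.   ] w 46.8 F [-0.6  0.  -4.5] q [-0.12  0.32 -0.16 -0.   -1.09  0.17]
twist -0.001 then shift [-55.5 267.3   0.4] (shift first: [-55.3 267.4   0.4] ) rows 7
```

View pics/w11.png

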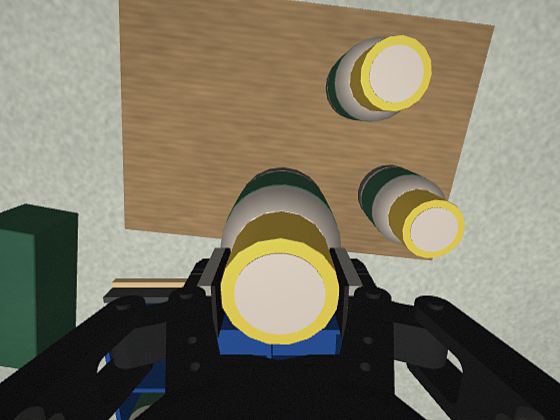

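```bash
python3 -m crank '{"delta_pos":[[-0.008,0.038,0],[-0.008,0.038,0],[-0.008,0.038,0],[-0.008,0.038,0],[-0.008,0.038,0],[-0.008,0.038,0],[-0.007,0.039,0],[0,0,0]],"twist":[0,0,0,0,0,0,0,0]}';python3 -m crank '{"delta_pos":[[0,0,0],[0,0,0.03],[0,0,0.03],[0,0,0.02],[0,0,0],[0,0,0]],"twist":[0,0,0,0,0,0]}'; python3 - <<'E'
from h import *
plan([571,46,171],182.7)
p,d,W,st=cloud("wrist"); save("w12",p)
E
```

```text
clock: 19.72
position: [571.7, 51.0, 275.1]
ee_rot: [-0.026, 1.0, 0.001, -0.001]
contact_force: [0.3, -1.5, -3.5]
gripper_width: 46.6
clock: 20.22
position: [570.5, 43.7, 196.2]
ee_rot: [-0.023, 1.0, -0.001, -0.003]
contact_force: [0.3, -0.0, -2.8]
gripper_width: 46.4
t 20.22 pos [570.5  43.7 196.2] yaw -177.4 tilt [-0.005 -0.002 -1.   ] w 46.4 F [ 0.3 -0.  -2.8] q [ 0.36  0.4  -0.27  0.   -0.91 -0.31]
twist -0.001 then shift [-0.7  2.3 25.2] (shift first: [-0.7  2.3 25.2] ) rows 1
```

View pics/w12.png

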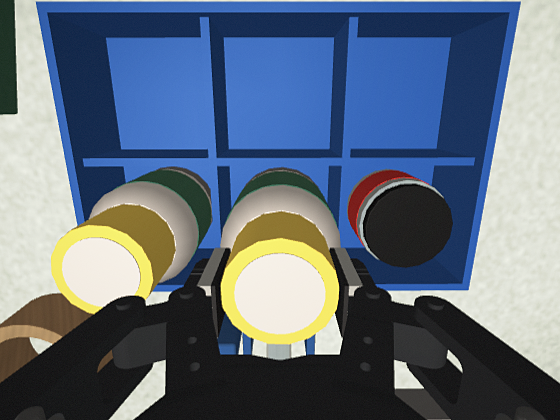

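```bash
python3 -m crank '{"delta_pos":[[-0.001,0.002,0.01],[0,0,0.008],[0,0,0.004],[0,0,0.002],[0,0,0],[0,0,0]],"twist":[0,0,0,0,0,0]}';python3 -c "
from h import *
plan([571,46,171],182.7)"
```

```text
clock: 20.77
position: [572.6, 47.2, 174.3]
ee_rot: [-0.024, 1.0, -0.0, 0.0]
contact_force: [0.7, -0.2, -3.3]
gripper_width: 46.7
t 20.77 pos [572.6  47.2 174.3] yaw -177.3 tilt [ 0. -0. -1.] w 46.7 F [ 0.7 -0.2 -3.3] q [ 0.36  0.42 -0.29  0.   -0.86 -0.32]
twist 0.0 then shift [ 1.6 -1.1  3.3] (shift first: [ 1.6 -1.1  3.3] ) rows 1
```

```bash
python3 -m crank '{"delta_pos":[[0.001,-0.001,0.002],[0,0,0.001],[0,0,0],[0,0,0]],"twist":[0,0,0,0]}';python3 -m crank '{"delta_pos":[[0,0,0.001],[0,0,0],[0,0,0],[0,0,0],[0,0,-0.02],[0,0,-0.04],[0,0,-0.03],[0,0,0]],"twist":[0,0,0,0,0,0,0,0]}' 0.7;python3 - <<'E'
from h import *
p,d,W,st=cloud("wrist"); save("w13",p)
m=((W[...,2]>122)&(W[...,2]<138)&(W[...,1]>-10)&(W[...,0]>500))
for b,a,c in blobs(m,100): print("wtub",a,c,rect(W[b][:,:2]),np.median(W[b][:,2]))
p,d,W,st=cloud("top")
m=((W[...,2]>112)&(W[...,2]<122)&(W[...,1]<-80)&(W[...,1]>-400))
for b,a,c in blobs(m,60): print("tub",a,rect(W[b][:,:2]))
plan([456.5,-320,257],183)
E
```

```text
clock: 21.1
position: [571.9, 46.2, 172.3]
ee_rot: [-0.024, 1.0, 0.0, 0.001]
contact_force: [-2.3, 0.2, 4.5]
gripper_width: 46.3
clock: 21.77
position: [574.7, 46.7, 267.4]
ee_rot: [-0.024, 1.0, 0.001, 0.007]
contact_force: [0.6, -0.3, 1.5]
gripper_width: 60.1
wtub 3776 [168.46212924 214.05720339] (array([651.9,  49.8]), array([47.4, 47.3]), 20.0) 129.40056372645498
wtub 3730 [287.55844504 214.40536193] (array([570.3,  45.3]), array([47.2, 47.4]), 42.5) 129.52130224790557
tub 306 (array([ 456.8, -319.5]), array([46.8, 46.6]), 42.9)
tub 303 (array([ 411.9, -211.5]), array([46.4, 45.6]), 89.3)
t 21.87 pos [571.9  46.4 261.5] yaw -177.3 tilt [ 0.003  0.002 -1.   ] w 59.7 F [-0.2  0.2 -0.7] q [ 0.36  0.33 -0.19 -0.   -1.05 -0.32]
twist -0.006 then shift [ 134.4 -359.8    3.6] (shift first: [ 132.4 -360.6    3.6] ) rows 10
```

View pics/w13.png

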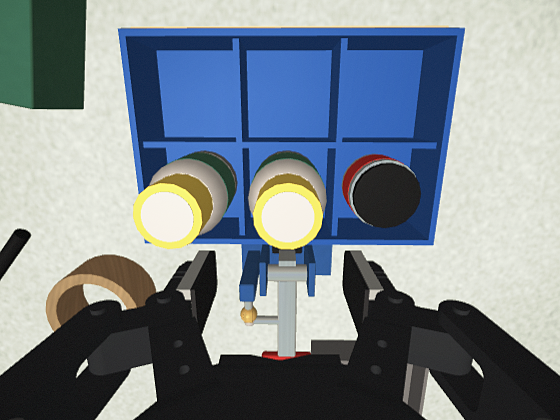

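```bash
python3 -m crank '{"delta_pos":[[0.013,-0.036,0],[0.013,-0.036,0],[0.013,-0.036,0],[0.013,-0.036,0],[0.013,-0.036,0],[0.013,-0.036,0],[0.013,-0.036,0],[0.013,-0.036,0]],"twist":[0,0,0,0,0,0,0,0]}' 0.8;python3 -m crank '{"delta_pos":[[0.015,-0.036,0],[0.015,-0.036,0],[0,0,0.03],[0,0,0],[0,0,0]],"twist":[0,0,0,0,0]}'; python3 - <<'E'
from h import *
p,d,W,st=cloud("wrist"); save("w14",p)
m=((W[...,2]>112)&(W[...,2]<124)&(W[...,1]<-80)&(W[...,1]>-400))
for b,a,c in blobs(m,100): print("wtub",a,c,rect(W[b][:,:2]))
plan([456.5,-320,158],183)
E
```

```text
clock: 22.53
position: [479.6, -247.8, 258.4]
ee_rot: [-0.023, 1.0, 0.001, -0.002]
contact_force: [0.6, -0.6, 0.1]
gripper_width: 68.1
clock: 22.95
position: [453.0, -319.6, 227.5]
ee_rot: [-0.023, 1.0, 0.001, -0.003]
contact_force: [0.3, -0.3, 0.6]
gripper_width: 68.4
wtub 4769 [273.18389599 227.5059761 ] (array([ 455.1, -321.2]), array([47.3, 47.2]), 73.3)
wtub 437 [338.71395881 353.67505721] (array([ 409.5, -231.8]), array([10.5, 34.6]), 80.5)
t 23.0 pos [ 454.3 -319.4  229.2] yaw -177.3 tilt [-0.003  0.001 -1.   ] w 68.3 F [ 0.4 -0.1  0.6] q [-0.32  0.33 -0.27  0.   -0.97  0.37]
twist -0.005 then shift [-2.4 -0.7 71.2] (shift first: [-2.4 -0.7 71.2] ) rows 2
```

```bash
python3 -m crank '{"delta_pos":[[-0.001,-0.001,0.03],[0,0,0.027],[0,0,0.013],[0,0,0],[0,0,0]],"twist":[0,0,0,0,0]}';python3 -m crank '{"delta_pos":[[0,0,0],[0,0,0],[0,0,0],[0,0,0],[0,0,0],[0,0,0]],"twist":[0,0,0,0,0,0]}' 0; python3 -m crank '{"delta_pos":[[0,0,-0.02],[0,0,-0.04],[0,0,-0.04],[0,0,-0.02],[0,0,0],[0,0,0]],"twist":[0,0,0,0,0,0]}';python3 - <<'E'
from h import *
p,d,W,st=cloud("wrist"); save("w15",p)
plan([657.9,-33,277],182.7)
E
```

```text
clock: 23.42
position: [456.6, -320.0, 160.7]
ee_rot: [-0.025, 1.0, -0.0, -0.0]
contact_force: [-0.3, -0.2, 0.3]
gripper_width: 68.3
clock: 23.92
position: [456.6, -321.0, 162.4]
ee_rot: [-0.024, 1.0, -0.001, 0.002]
contact_force: [-0.2, 1.6, 6.4]
gripper_width: 46.1
clock: 24.42
position: [455.5, -320.4, 281.1]
ee_rot: [-0.023, 1.0, 0.0, 0.001]
contact_force: [1.3, 0.2, -4.3]
gripper_width: 46.6
t 24.47 pos [ 454.7 -320.1  279.2] yaw -177.4 tilt [-0.001  0.002 -1.   ] w 46.4 F [-0.   1.2 -3.6] q [-0.32  0.29 -0.2  -0.   -1.08  0.37]
twist -0.001 then shift [-216.5  277.2    2.5] (shift first: [-216.2  277.4    2.5] ) rows 9
```

View pics/w15.png

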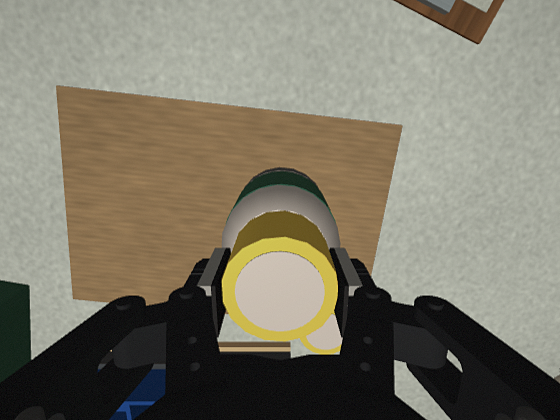

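```bash
python3 -m crank '{"delta_pos":[[-0.024,0.031,0],[-0.024,0.031,0],[-0.024,0.031,0],[-0.024,0.031,0],[-0.024,0.031,0],[-0.024,0.031,0],[-0.024,0.031,0],[-0.024,0.03,0]],"twist":[0,0,0,0,0,0,0,0]}';python3 -m crank '{"delta_pos":[[-0.025,0.03,0],[0,0,0],[0,0,0],[0,0,0.03],[0,0,0.03],[0,0,0.018],[0,0,0],[0,0,0]],"twist":[0,0,0,0,0,0,0,0]}'; python3 - <<'E'
from h import *
plan([657.9,-33,174],182.7)
p,d,W,st=cloud("wrist"); save("w16",p)
E
```

```text
clock: 25.13
position: [635.5, -63.0, 276.9]
ee_rot: [-0.023, 1.0, 0.0, -0.003]
contact_force: [0.4, -1.2, -2.9]
gripper_width: 46.4
clock: 25.8
position: [658.0, -35.0, 200.0]
ee_rot: [-0.023, 1.0, -0.001, -0.003]
contact_force: [0.3, 0.2, -1.9]
gripper_width: 46.6
t 25.8 pos [658. -35. 200.] yaw -177.4 tilt [-0.005 -0.001 -1.   ] w 46.6 F [ 0.3  0.2 -1.9] q [ 0.19  0.53 -0.04  0.   -1.02 -0.15]
twist -0.001 then shift [-0.1  2.  26. ] (shift first: [-0.1  2.  26. ] ) rows 1
```

View pics/w16.png

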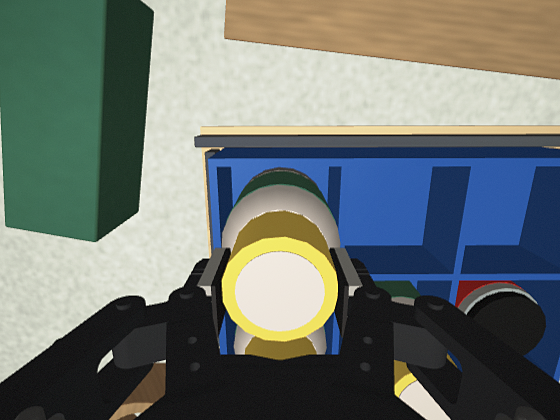

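```bash
python3 -m crank '{"delta_pos":[[0.001,0.001,0.01],[0,0,0.008],[0,0,0.004],[0,0,0.002],[0,0,0],[0,0,0]],"twist":[0,0,0,0,0,0]}';python3 -c "
from h import *
plan([657.9,-33,174],182.7)"
```

```text
clock: 26.35
position: [658.5, -32.8, 178.3]
ee_rot: [-0.024, 1.0, -0.0, 0.0]
contact_force: [0.2, 0.1, -3.5]
gripper_width: 46.4
t 26.35 pos [658.5 -32.8 178.3] yaw -177.3 tilt [ 0. -0. -1.] w 46.4 F [ 0.2  0.1 -3.5] q [ 0.2   0.55 -0.06  0.   -0.96 -0.15]
twist 0.0 then shift [ 0.6 -0.1  4.3] (shift first: [ 0.6 -0.1  4.3] ) rows 1
```

```bash
python3 -m crank '{"delta_pos":[[0,0,0.002],[0,0,0.002],[0,0,0.001],[0,0,0]],"twist":[0,0,0,0]}';python3 -m crank '{"delta_pos":[[0,0,0],[0,0,0],[0,0,0],[0,0,0],[0,0,-0.02],[0,0,-0.04],[0,0,-0.03],[0,0,0]],"twist":[0,0,0,0,0,0,0,0]}' 0.7;python3 - <<'E'
from h import *
p,d,W,st=cloud("wrist"); save("w17",p)
m=((W[...,2]>122)&(W[...,2]<138)&(W[...,1]>-80)&(W[...,0]>500))
for b,a,c in blobs(m,100): print("wtub",a,c,rect(W[b][:,:2]),np.median(W[b][:,2]))
p,d,W,st=cloud("top")
m=((W[...,2]>112)&(W[...,2]<122)&(W[...,1]<-80)&(W[...,1]>-400))
for b,a,c in blobs(m,60): print("tub",a,rect(W[b][:,:2]))
plan([411.5,-212,257],183)
E
```

```text
clock: 26.68
position: [658.6, -32.8, 174.5]
ee_rot: [-0.024, 1.0, -0.0, 0.001]
contact_force: [-1.4, 0.2, 3.2]
gripper_width: 46.5
clock: 27.35
position: [661.4, -33.0, 271.4]
ee_rot: [-0.024, 1.0, -0.0, 0.007]
contact_force: [0.8, -0.4, 1.9]
gripper_width: 59.7
wtub 3592 [288.03619154 214.44432071] (array([656.6, -33.2]), array([46.8, 47.4]), 7.1) 129.53731786060888
wtub 134 [412.20895522 296.82089552] (array([560.8,  26. ]), array([ 4.9, 23.5]), 57.3) 127.8948879182151
wtub 2865 [287.68726003 316.63280977] (array([652.2,  49.2]), array([47.3, 47.5]), 34.3) 129.43847241897393
tub 308 (array([ 412. , -210.8]), array([46.6, 45.5]), 89.0)
t 27.45 pos [658.8 -32.7 265. ] yaw -177.3 tilt [ 0.004  0.001 -1.   ] w 59.8 F [-0.7 -0.2 -1. ] q [ 0.19  0.47  0.04 -0.   -1.14 -0.15]
twist -0.005 then shift [ 256.4 -166.1    6.8] (shift first: [ 255.5 -167.5    6.8] ) rows 8
```

View pics/w17.png

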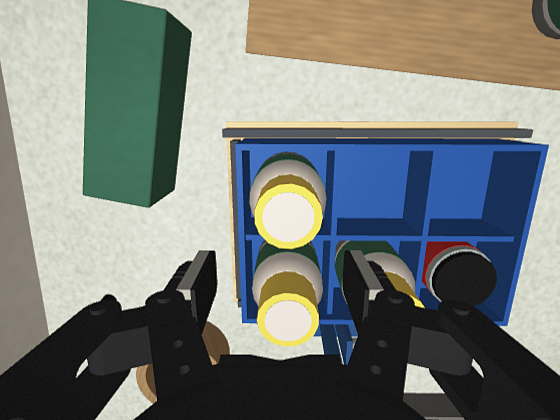

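```bash
python3 -m crank '{"delta_pos":[[0.032,-0.021,0],[0.032,-0.021,0],[0.032,-0.021,0],[0.032,-0.021,0],[0.032,-0.021,0],[0.032,-0.021,0],[0.032,-0.021,0],[0.032,-0.02,0]],"twist":[0,0,0,0,0,0,0,0]}' 0.8;python3 -m crank '{"delta_pos":[[0,0,0.03],[0,0,0],[0,0,0]],"twist":[0,0,0]}'; python3 - <<'E'
from h import *
p,d,W,st=cloud("wrist"); save("w18",p)
m=((W[...,2]>112)&(W[...,2]<124)&(W[...,1]<-80)&(W[...,1]>-400))
for b,a,c in blobs(m,100): print("wtub",a,c,rect(W[b][:,:2]))
plan([411.3,-212,160],183)
E
```

```text
clock: 28.12
position: [408.0, -212.3, 261.8]
ee_rot: [-0.024, 1.0, 0.0, -0.001]
contact_force: [0.8, 0.0, -0.0]
gripper_width: 68.3
clock: 28.37
position: [409.3, -211.7, 231.7]
ee_rot: [-0.023, 1.0, 0.0, -0.002]
contact_force: [-0.2, -0.4, 0.6]
gripper_width: 68.3
wtub 4562 [275.66199036 226.76128891] (array([ 410.1, -212.7]), array([47.3, 47.7]), 29.7)
t 28.42 pos [ 410.8 -211.7  232.8] yaw -177.3 tilt [-0.002 -0.    -1.   ] w 68.4 F [-0.3 -0.5  0.3] q [-0.12  0.18 -0.48  0.   -0.91  0.17]
twist -0.005 then shift [-0.7 -0.4 72.8] (shift first: [-0.7 -0.3 72.8] ) rows 2
```

```bash
python3 -m crank '{"delta_pos":[[0,0,0.03],[0,0,0.027],[0,0,0.015],[0,0,0],[0,0,0]],"twist":[0,0,0,0,0]}';python3 -m crank '{"delta_pos":[[0,0,0],[0,0,0],[0,0,0],[0,0,0],[0,0,0],[0,0,0]],"twist":[0,0,0,0,0,0]}' 0; python3 -m crank '{"delta_pos":[[0,0,-0.02],[0,0,-0.04],[0,0,-0.04],[0,0,-0.02],[0,0,0],[0,0,0]],"twist":[0,0,0,0,0,0]}';python3 - <<'E'
from h import *
p,d,W,st=cloud("wrist"); save("w19",p)
plan([492,-41,277],182.7)
E
```

```text
clock: 28.83
position: [411.7, -211.4, 161.3]
ee_rot: [-0.024, 1.0, -0.0, -0.0]
contact_force: [0.5, 0.4, 0.1]
gripper_width: 68.4
clock: 29.33
position: [411.6, -211.9, 162.9]
ee_rot: [-0.024, 1.0, -0.001, 0.002]
contact_force: [-0.8, -0.0, 6.3]
gripper_width: 46.4
clock: 29.83
position: [410.2, -211.4, 281.9]
ee_rot: [-0.023, 1.0, 0.0, 0.001]
contact_force: [-0.6, 0.5, -3.5]
gripper_width: 46.3
t 29.88 pos [ 409.4 -211.3  280.3] yaw -177.4 tilt [-0.001  0.002 -1.   ] w 46.5 F [-0.7  0.2 -4. ] q [-0.12  0.12 -0.41 -0.   -1.04  0.17]
twist -0.001 then shift [-90.5 166.2   3.5] (shift first: [-90.3 166.3   3.5] ) rows 5
```

View pics/w19.png

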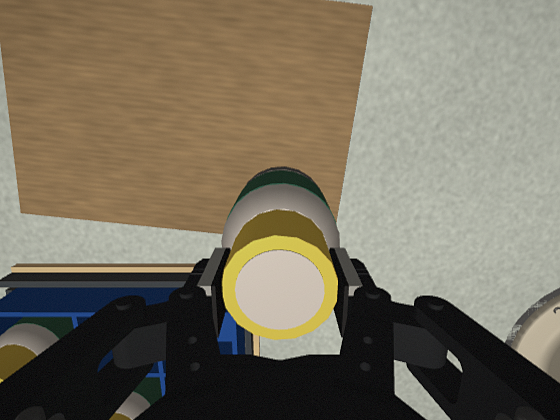

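```bash
python3 -m crank '{"delta_pos":[[-0.018,0.033,0],[-0.018,0.033,0],[-0.018,0.033,0],[-0.018,0.033,0],[-0.018,0.034,0],[0,0,0],[0,0,0]],"twist":[0,0,0,0,0,0,0]}';python3 -m crank '{"delta_pos":[[0,0,0.03],[0,0,0.03],[0,0,0.018],[0,0,0],[0,0,0]],"twist":[0,0,0,0,0]}'; python3 - <<'E'
from h import *
plan([492,-41,174],182.7)
p,d,W,st=cloud("wrist"); save("w20",p)
E
```

```text
clock: 30.47
position: [492.2, -40.0, 278.5]
ee_rot: [-0.025, 1.0, -0.0, -0.003]
contact_force: [0.2, -0.7, -3.6]
gripper_width: 46.6
clock: 30.88
position: [491.4, -42.7, 201.7]
ee_rot: [-0.023, 1.0, -0.001, -0.002]
contact_force: [0.4, 0.0, -1.1]
gripper_width: 46.5
t 30.88 pos [491.4 -42.7 201.7] yaw -177.4 tilt [-0.005 -0.001 -1.   ] w 46.5 F [ 0.4  0.  -1.1] q [ 0.24  0.27 -0.45  0.   -0.86 -0.2 ]
twist -0.001 then shift [-0.9  1.7 27.7] (shift first: [-0.9  1.7 27.7] ) rows 1
```

View pics/w20.png

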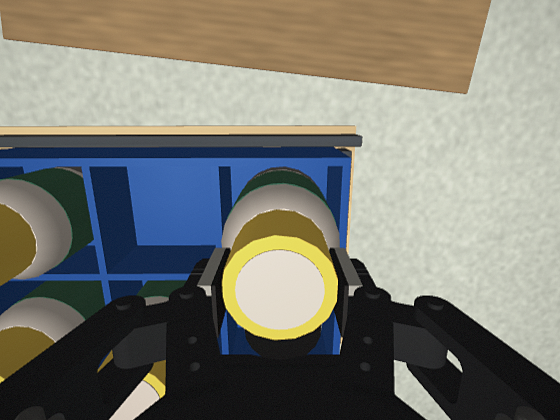

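```bash
python3 -m crank '{"delta_pos":[[0,0.001,0.01],[0,0,0.008],[0,0,0.005],[0,0,0.002],[0,0,0],[0,0,0]],"twist":[0,0,0,0,0,0]}';python3 -c "
from h import *
plan([492,-41,174],182.7)"
```

```text
clock: 31.43
position: [492.7, -40.7, 178.5]
ee_rot: [-0.024, 1.0, -0.0, 0.0]
contact_force: [0.5, 0.5, -2.5]
gripper_width: 46.6
t 31.43 pos [492.7 -40.7 178.5] yaw -177.3 tilt [ 0.001 -0.    -1.   ] w 46.6 F [ 0.5  0.5 -2.5] q [ 0.25  0.3  -0.48  0.   -0.79 -0.2 ]
twist 0.0 then shift [ 0.8 -0.3  4.5] (shift first: [ 0.8 -0.3  4.5] ) rows 1
```

```bash
python3 -m crank '{"delta_pos":[[0.001,0,0.002],[0,0,0.002],[0,0,0.001],[0,0,0]],"twist":[0,0,0,0]}';python3 -m crank '{"delta_pos":[[0,0,0],[0,0,0],[0,0,0],[0,0,0],[0,0,-0.02],[0,0,-0.04],[0,0,-0.04],[0,0,-0.04]],"twist":[0,0,0,0,0,0,0,0]}' 0.7;python3 -m crank '{"delta_pos":[[0.03,-0.025,0],[0.03,-0.025,0],[0.03,-0.025,0],[0,-0.041,0],[0,-0.041,0],[0,-0.041,0],[0,-0.041,0],[0,0,0]],"twist":[0,0,0,0,0,0,0,0]}'; python3 - <<'E'
from h import *
plan([400,-200,300])
p,d,W,st=cloud("top"); save("t20",p)
hsv=cv2.cvtColor(p,cv2.COLOR_BGR2HSV);H,S,V=[hsv[...,i].astype(int) for i in range(3)]
for b,a,c in blobs((W[...,2]>122)&(W[...,2]<136)&(abs(W[...,1])<90),60): print("tub",a,c,rect(W[b][:,:2]),np.median(W[b][:,2]))
m=(H>105)&(H<130)&(S>120)&(W[...,2]>72)&(W[...,2]<80)&(W[...,1]<93); print("crate",rect(W[m][:,:2]))
for b,a,c in blobs((V<60)&(abs(W[...,2]-67)<5)&(abs(W[...,1]-45)<50),60): print("tin",a,rect(W[b][:,:2]))
for b,a,c in blobs(((H<6)|(H>174))&(S>150)&(W[...,2]>50)&(W[...,1]<300),60): print("pad",a,W[b].mean(0))
for b,a,c in blobs((H<16)&(S>150)&(V>120)&(W[...,1]>250)&(W[...,2]<60),60): print("lvl",a,W[b].mean(0),W[b].min(0),W[b].max(0))
p,d,W,st=cloud("scene"); save("s20",p)
E
```

```text
clock: 31.77
position: [491.7, -40.7, 175.0]
ee_rot: [-0.024, 1.0, -0.0, 0.0]
contact_force: [-3.4, 1.5, 8.1]
gripper_width: 46.7
clock: 32.43
position: [491.1, -40.8, 314.6]
ee_rot: [-0.024, 1.0, -0.0, -0.001]
contact_force: [1.2, -0.3, -0.5]
gripper_width: 59.7
clock: 33.1
position: [412.8, -289.1, 312.6]
ee_rot: [-0.02, 1.0, -0.001, -0.0]
contact_force: [1.0, 0.2, -0.9]
gripper_width: 59.6
t 33.1 pos [ 412.8 -289.1  312.6] yaw -177.7 tilt [-0.001 -0.002 -1.   ] w 59.6 F [ 1.   0.2 -0.9] q [-0.29  0.17 -0.27  0.   -1.13  0.33]
twist 0 then shift [ 9.2 89.5 12.4] (shift first: [ 9.2 89.5 12.4] ) rows 3
tub 296 [298.30405405 185.0472973 ] (array([657.9, -32.9]), array([45.3, 46.9]), 0.4) 130.1881698416791
tub 301 [264.64119601 187.01328904] (array([653.8,  50.4]), array([46.6, 45.4]), 89.7) 130.30516891897673
tub 305 [266.60655738 220.37377049] (array([571.7,  46.2]), array([46. , 46.5]), 89.5) 130.1014189842209
tub 305 [302.95409836 253.20327869] (array([490.9, -39.8]), array([45.9, 45.5]), 89.2) 130.39321296672028
crate (array([573.2,   3.8]), array([253.3, 170.6]), 2.8)
tin 365 (array([485.5,  42.6]), array([53.6, 53.3]), 89.6)
pad 243 [562.09011645 224.81591037  75.87918475]
lvl 540 [458.89407604 360.36885393  27.96417891] [436.9836247  277.06992913  21.9317467 ] [480.13429361 451.90698306  33.93181686]
lvl 63 [452.56508364 463.04657587  28.34099378] [434.93769036 448.84825845  23.67253796] [471.4781462  469.63924845  32.52119787]
```

View pics/t20.png

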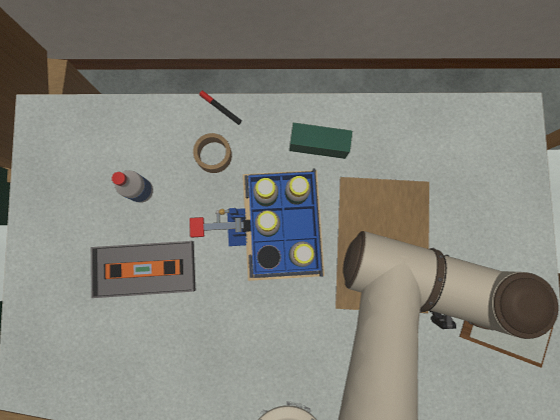

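View pics/s20.png

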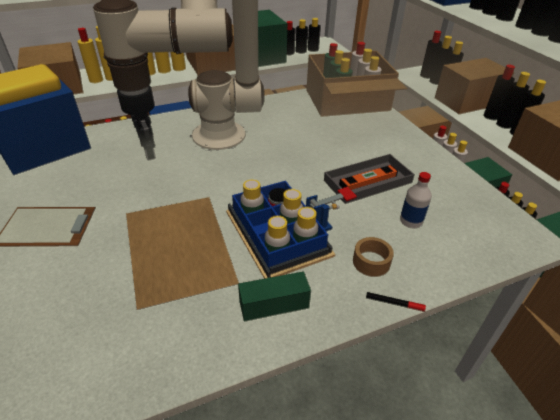

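```bash
python3 -c "
from bench import job_done
print(job_done())"
```

```text
the job is handed in; nothing more can be done
None
```

The job is handed in at about 33 s of the 192 s allowed. It was done in the order asked:
1. **Level:** I put the spirit level away flat in the grey tray.
2. **Clamp:** I pressed the lever down until it locked.
3. **Tubs:** I packed all four glue tubs, one per free cell. One cell stays empty, because only four tubs were there.

Last checks, from the top and scene cameras after the arm had moved clear:
- **Tubs:** all four lid tops are at about 130 mm, which matches tubs standing upright on the crate floor. Their centres are within about 2 mm of the cell centres, and the cardboard is empty.
- **Clamp:** the pad stayed at about 76 mm after I let go, which is the locked height.
- **Level:** its top is at about 28 mm all along, so it lies flat on the tray floor.
- **Crate and tin:** the crate reads about 1 mm from its first position and the tin 1–2 mm, both within the calibration error.
- **Bottle, tape and carton:** they look unmoved in the pictures; I did not measure them.

Two things did not match what I expected:
- At the start the level measured about 3° tilted on the crate rather than flat. It settled flat when it touched the tray.
- The wrist camera placed the tub lids about 1–2 mm from where the top camera did, within the stated calibration.

I saw no knock to the tubs or level in the pictures during the run.

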